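Hold a microscope tube against the sprung plate for clamping

ROBOT

A 6-joint arm with a two-finger parallel gripper is mounted at the origin on the work surface. World frame = base frame: x ahead of the robot, y to its left, z up, the work surface at z = 0. Lengths are in mm, angles in rad, forces in N, time in s.
With the tool pointing down it reaches from about 350 to 775 mm from the base axis. Payload 7.3 kg.
Tool frame: the origin (TCP) lies midway between the tips of the shut fingers; the grasp point (between the pads) lies 19 mm behind it (grasp_offset is the z of the grasp point in the tool frame, in mm); z points along the fingers, y is the direction in which the jaws open and shut (so a half turn about z gives the same grasp; the last joint's range is limited). The gripper opens to 92 mm and grips with 3 to 60 N. Pads are 19 mm wide; open, the fingers measure 130 mm over their backs; the gripper's body (75 mm by 190 mm) begins 47 mm behind the grasp point.
Start: joints at [0.969, 0.342, 1.524, -0, 1.275, -0.146], TCP at [231.084, 471.429, 226.741] pointing down, gripper open.
Joint ranges: [-2.53, 2.53], [-0.77, 2.02], [0.04, 2.7], [-1, 4.14], [0.28, 2.66], [-3.11, 3.11]. Speed limits (rad/s): [2.57, 2.57, 3.14, 3.14, 3.14, 3.14].

INTERFACE

Orientations are given as [roll, pitch, yaw] about the fixed x, y, z axes, in that order (R = Rz(yaw) Ry(pitch) Rx(roll)).
In Python, from plant import get_obs, capture, camera_model, close_job, boxes_of, regions_of, place_of, grasp_offset gives the robot as it stands. The module is installed in compiled form; this text tells all that it offers.
- The arm moves only by the tool send_rows, never from a script. Its argument "targets" is a list that holds one entry, the list of rows, each a list of 7 numbers: the turn, a rotation vector about the tool's x, y, z in degrees, then the shift along the tool's x, y, z in mm, then the closure, from -1 (fully open) to 1 (shut). A call has 1 to 5 rows; each row is the pose to reach, as a shift and turn from the pose commanded when the call began, along the tool's axes at that moment; what a row does not reach only later rows make up. A row lasts 1/12 s, in which the tool goes at most 41.7 mm and 7.16 degrees, less where a joint would pass 70% of its speed; a pose out of reach is approached as far as the arm can. A call with a gripper value outside its range is refused whole. The fingers move at their own pace and stop on an object; the grip force is fixed at half the most. Time passes only in rows, so rows that repeat a pose let the fingers close. It gives the time, the measured TCP pose, the force and the opening at its end, in the units of the state.
- get_obs(): the state, without advancing time (a new reading comes with each control period).
- capture(name): name is "scene" or "side" or "wrist"; returns the picture (480x640x3 uint8, red, green, blue); there is no depth.
- camera_model(name): a dict with "K" (3x3 intrinsics, pixels), "world_to_cam" (4x4, takes a point from world to camera coordinates). Camera axes: x right, y up, looking along -z (the intrinsics and any distortion apply to the point x, -y, -z); pixel columns grow to the right and rows downward; lengths in mm; the calibration is good to about 2 mm. A picture is of the moment at which its call begins: read the wrist's pose just before it. camera_model takes no time and is no camera call; for the wrist camera it gives the pose at the moment of the call.
- close_job(): hands the job in, once; it reports no verdict.
Trained networks look in the newest picture that a camera, given by its name, has taken for a name from the list of things; names that differ only in an ending like _2 or _b are one class to them, and where a whole thing is asked for, a point or a joint stands for the part that bears it (a point fixed in the world has none). Each returns a list of dicts, best first, with "conf" (0 to 1); they miss things now and then, are a little off and sometimes report something else, mostly with a low value. They report only what shows in the picture. A call takes as long as a camera call. They do not tell look-alikes from the thing itself.
- boxes_of(label, camera): "location" ([row, column] in pixels, amid what is visible of it).
- regions_of(label, camera): "region" (480x640 bool, what is visible of it) and "location" ([row, column] in pixels, amid what is visible of it).
- place_of(label, camera): "location" ([row, column] in pixels: a listed point, or the origin of a listed thing).
The state is a dict: "time": time; "joint_positions": joint angles; "dq": joint speeds; "tau": joint torques, N m; "tool_pos": TCP position; "tcp_rot": TCP orientation; "contact_force": force on the tool from outside, world axes, zero at the start; "moment": the same for the moment, N m; "grip_width": finger opening in mm.
Only numpy, scipy, OpenCV 4.12 (cv2) and the standard library are available. Lean on these libraries where they do the work, as an engineer would, in place of code of your own. Each camera call takes 0.05 s, during which the arm holds its last target.

TASK

Pick up the microscope tube standing on the bench and, without dropping it or knocking it over, lay it on its side in both V saddles of the clamping cradle, short of the sprung end plate. Then slide it along the saddles to push the plate about half-way in (about 12 N), never to the end of its travel, and finish while still holding it there with that steady push so that I can tighten the clamp screws. Leave the eyepiece, the jar and the slide tray where they are.

Things in the scene. Friction and masses are not known exactly. Their poses are not given: they have to be found in the camera images.
- tube_center (a point): Centre of the microscope tube, on its axis half-way along: a grey painted cylinder with a bright steel band round each end, flat dark ends, 44 mm in diameter, 140 mm long, about 0.35 kg. It starts upright on the bench, this point 70 mm up. z is the tube's axis (up at the start); either end may face the plate.
- cradle: Fixed clamping cradle. Origin: underside of its base, on the bench; x runs level along it to the sprung plate, roughly to the robot's left, world +y, within 0.45 rad; z up. Base 12 mm thick, 90 mm wide, x = -80 to 155 mm. Two clamp screws stick out to y = -39 mm, 29 mm up. Spring housing behind the plate: grey block, x = 118 to 152 mm, 56 mm wide, 92 mm tall.
- saddle_a (a point): Saddle farther from the plate, at x = -25 mm in the cradle's frame: upright 90-degree V, 14 mm thick along x, 43 mm wide (no wider than the tube), upper edges 62 mm above the bench. This point is on the axis that a tube lying in the saddles has: along the cradle's x at y = 0, 75 mm above the bench.
- saddle_b (a point): The other saddle, the same, at x = +45 mm in the cradle's frame, 35 mm short of the free plate. A tube touching the free plate has its centre at x = 10 mm; laid with it about x = -10 mm, it lies in both saddles 20 mm short of the plate.
- plate_face (a point): Centre of the sprung plate's bare face that looks along -x of the cradle at the tube. Steel plate 44 x 44 mm, 8 mm thick, on the cradle's axis 75 mm above the bench; with the spring free the face is at x = 80 mm in the cradle's frame, and the plate's back is 30 mm from the housing. Axes as the cradle's.
- plate (a joint): How far the sprung plate is pushed in along the cradle's x, in m: 0 free, 0.028 at the end of its travel. The spring has no preload and takes 0.8 N per mm: half-way, 14 to 15 mm, is about 12 N. It pushes the tube back out when released.
- eyepiece: Bystander: black eyepiece standing on the bench, 32 mm in diameter, 48 mm tall. Origin at its underside.
- jar: Bystander: amber jar with a black cap, 54 mm in diameter, 70 mm tall. Origin at its underside.
- slide_tray: Bystander: low grey tray with compartments, 100 x 140 x 22 mm. Origin at its underside.
There are look-alikes about, which are no part of the job. What is shaped like the part that bears tube_center but red is not meant.

How it is judged:
By the outcome, as a careful person would: the job done as asked, in the order asked, and still so for the second after the job is handed in, while the arm keeps its last pose, push and grip.
It also fails if it takes over 48 s, if anything falls off the work surface, if the arm or the gripper's body presses on something with over 40 N, if the wrist force passes 120 N, or if a joint passes its speed limit or range.

## Working session

There is one attempt and no reset: what is moved stays moved. The work goes in short steps, Python scripts to look and compute and a tool call to move; the robot and the scene stay as the last step left them, time stands still between calls to the robot, and variables do not carry over. Pictures are saved under pics/ and viewed, and the job is handed in when it is done.

Besides the shell and the picture viewer there is one more tool, called after "Request:" as name(argument=value, ...), one argument or row to a line, values as JSON. send_rows: Moves the arm, as the interface text tells. Its arguments: {"type":"object","properties":{"targets":{"type":"array","items":{"type":"array","items":{"type":"array","items":{"type":"number"}}}}},"required":["targets"]}

```bash
mkdir -p pics; ls
python3 - <<'E'
from plant import *
import cv2, numpy as np
o=get_obs()
print({k:np.round(v,3).tolist() for k,v in o.items()}, grasp_offset if not callable(grasp_offset) else grasp_offset())
for n in ["scene","side"]:
    im=capture(n); cv2.imwrite(f"pics/{n}0.png",im[:,:,::-1])
    m=camera_model(n); print(n,np.round(m["K"],1).tolist(),np.round(m["world_to_cam"],3).tolist(),[k for k in m], {k:m[k] for k in m if k not in("K","world_to_cam")})
    for l in ["tube_center","saddle_a","saddle_b","plate_face","cradle","eyepiece","jar","slide_tray"]:
        print(l,[(np.round(d["location"],1).tolist(),round(d["conf"],2)) for d in place_of(l,n)][:4])
print(get_obs()["time"])
E
```

```text
pics
{'time': 0.0, 'joint_positions': [0.969, 0.343, 1.525, 0.0, 1.275, -0.146], 'dq': [0.0, 0.002, -0.0, 0.0, 0.002, -0.0], 'tau': [0.001, -43.124, -24.422, 0.072, 0.056, -0.0], 'tool_pos': [230.827, 471.087, 226.039], 'tcp_rot': [-3.14, -0.0, 2.686], 'contact_force': [-0.514, -0.063, -0.081], 'moment': [0.022, 0.02, 0.01], 'grip_width': 91.531} -18.8
scene [[575.8, 0.0, 317.5], [0.0, 575.8, 226.9], [0.0, 0.0, 1.0]] [[0.657, 0.753, -0.016, -387.123], [-0.569, 0.51, 0.645, 291.133], [0.494, -0.415, 0.764, -1719.787], [0.0, 0.0, 0.0, 1.0]] ['K', 'world_to_cam'] {}
tube_center [([155.9, 377.3], 0.96), ([167.1, 356.6], 0.88)]
saddle_a [([248.2, 213.9], 0.71), ([267.8, 231.9], 0.6)]
saddle_b [([248.2, 213.9], 0.71), ([267.8, 231.9], 0.6)]
plate_face [([240.4, 208.8], 0.83)]
cradle [([279.1, 230.7], 0.85)]
eyepiece [([281.1, 374.5], 0.69)]
jar [([148.6, 407.2], 0.85), ([267.2, 234.0], 0.6)]
slide_tray [([351.0, 164.2], 0.61)]
side [[504.9, 0.0, 321.0], [0.0, 504.9, 248.2], [0.0, 0.0, 1.0]] [[0.973, -0.229, 0.013, -574.374], [0.105, 0.492, 0.864, -135.555], [-0.205, -0.84, 0.503, -1113.555], [0.0, 0.0, 0.0, 1.0]] ['K', 'world_to_cam'] {}
tube_center [([219.9, 271.8], 0.97), ([203.5, 264.4], 0.78), ([304.8, 325.3], 0.72)]
saddle_a [([307.7, 324.9], 0.73), ([311.9, 290.1], 0.69)]
saddle_b [([307.7, 324.9], 0.73), ([311.9, 290.1], 0.69)]
plate_face [([319.3, 276.7], 0.67)]
cradle [([339.8, 319.0], 0.63)]
eyepiece [([207.4, 261.6], 0.6), ([263.5, 380.1], 0.48)]
jar [([206.4, 259.1], 0.46)]
slide_tray [([413.7, 373.2], 0.59)]
0.9
```

View pics/scene0.png

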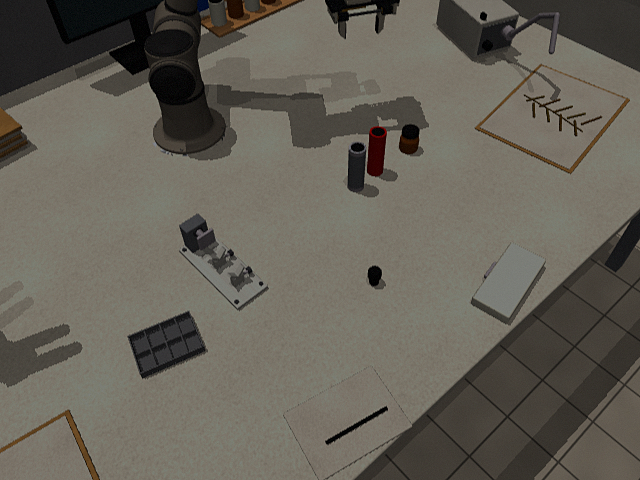

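View pics/side0.png

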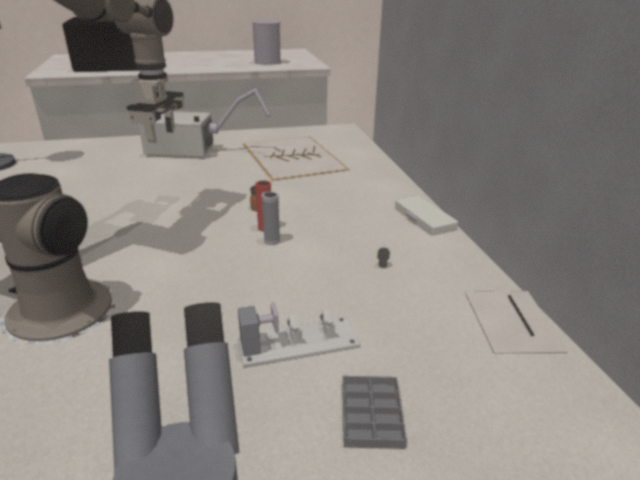

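The pictures show the grey tube at scene (356,167) and side (271,218), with a red look-alike right beside it and the jar behind. The cradle is at scene (225,265), and its plate seems to face a different way from the text, so I'll triangulate it.

```bash
cat > h.py <<'E'
import numpy as np, cv2
from plant import *
from scipy.spatial.transform import Rotation as R
def ray(m,rc):
    K=np.array(m["K"]);T=np.array(m["world_to_cam"])
    d=np.array([(rc[1]-K[0,2])/K[0,0],-(rc[0]-K[1,2])/K[1,1],-1.])
    c=-T[:3,:3].T@T[:3,3]; d=T[:3,:3].T@d
    return c,d/np.linalg.norm(d)
def onz(m,rc,z):
    c,d=ray(m,rc); return c+d*(z-c[2])/d[2]
def proj(m,p):
    K=np.array(m["K"]);T=np.array(m["world_to_cam"]); q=T[:3,:3]@np.array(p)+T[:3,3]
    return np.array([K[1,2]-K[1,1]*q[1]/-q[2], K[0,2]+K[0,0]*q[0]/-q[2]])
def tri(rs):
    A=np.zeros((3,3));b=np.zeros(3)
    for c,d in rs:
        P=np.eye(3)-np.outer(d,d);A+=P;b+=P@c
    p=np.linalg.solve(A,b); return p,[round(float(np.linalg.norm((np.eye(3)-np.outer(d,d))@(p-c))),1) for c,d in rs]
E
python3 - <<'E'
from h import *
ms=camera_model("scene");mv=camera_model("side")
for n,a,b,z in [("tube",(167.1,356.6),(219.9,271.8),70),("red",(155.9,377.3),(203.5,264.4),70),("sad1",(248.2,213.9),(311.9,290.1),75),("sad2",(267.8,231.9),(307.7,324.9),75),("plate",(240.4,208.8),(319.3,276.7),75),("cradle",(279.1,230.7),(339.8,319),0),("eyep",(281,374.5),(263.5,380),0),("jar",(148.6,407),(206,259),0),("tray",(351,164),(413.7,373.2),0)]:
    print(n,*[np.round(x,1) for x in tri([ray(ms,a),ray(mv,b)])],np.round(onz(ms,a,z),1),np.round(onz(mv,b,z),1))
for m,n in((ms,"scene"),(mv,"side")):
    im=cv2.imread(f"pics/{n}0.png")
    c=im[200:320,160:290] if n=="scene" else im[280:380,220:370]
    cv2.imwrite(f"pics/{n}_crop0.png",cv2.resize(c,None,fx=5,fy=5,interpolation=cv2.INTER_CUBIC))
E
```

```text
tube [502.1 213.5  64.1] [1.5 1.5] [504.8 210.6  70. ] [501.2 199.3  70. ]
red [499.6 291.4  68.2] [9.1 9.1] [510.7 280.9  70. ] [495.7 305.2  70. ]
sad1 [ 478.3 -220.1   75.8] [4.7 4.7] [ 482.4 -223.3   75. ] [ 476.5 -212.7   75. ]
sad2 [ 549.4 -219.9   73.5] [5.9 5.9] [ 556. -225.   75.] [ 546.7 -214.    75. ]
plate [ 448.4 -216.4   65.1] [0.9 0.9] [ 455.2 -219.1   75. ] [ 447.1 -230.1   75. ]
cradle [ 532.7 -223.3    3.2] [0.7 0.7] [ 529.9 -221.7    0. ] [ 533.9 -220.6    0. ]
eyep [756.4  33.3  -2.4] [3.7 3.7] [760.6  28.6   0. ] [754.1  35.1   0. ]
jar [494.4 422.4   4.4] [3.9 3.9] [495.4 422.2   0. ] [493.8 439.1   0. ]
tray [ 5.839e+02 -4.359e+02  5.000e-01] [5.9 5.9] [ 588.3 -440.5    0. ] [ 581.6 -429.2    0. ]
```

```bash
python3 -c "
import cv2
for n in ('scene','side'):
    i=cv2.imread(f'pics/{n}_crop0.png');print(i.shape)"
```

```text
(600, 650, 3)
(500, 750, 3)
```

View pics/scene_crop0.png

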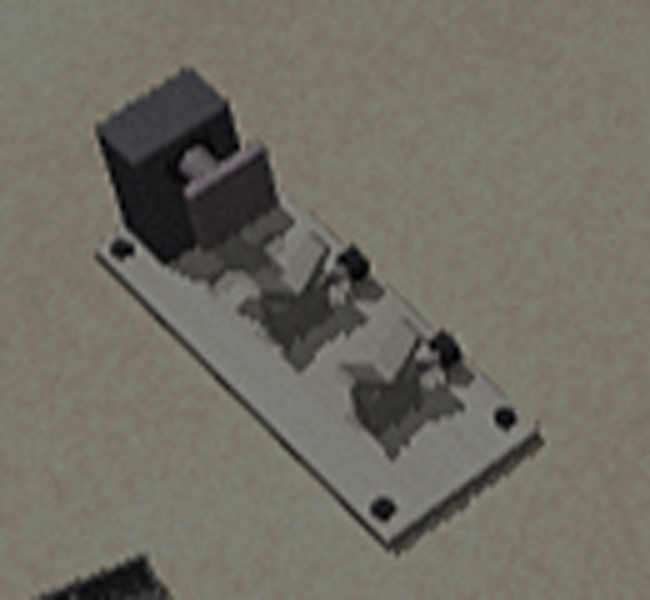

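View pics/side_crop0.png

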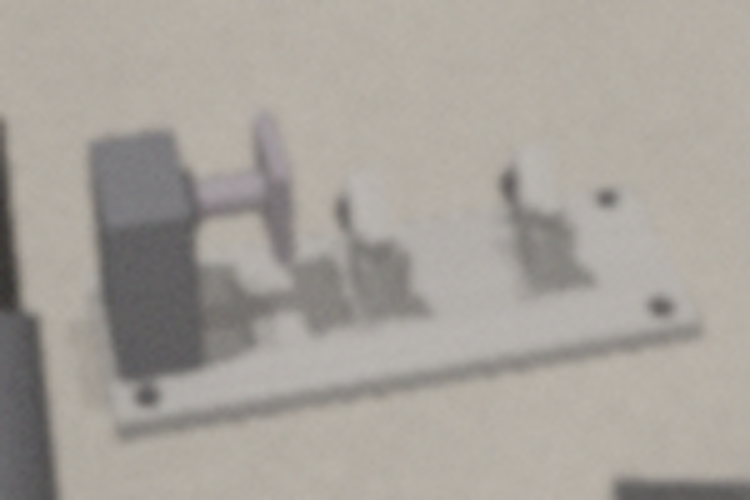

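The text says the cradle's x runs roughly along world +y. The pictures show it running about along world −x: housing near the robot, and screws on world +y, which fits the cradle's stated handedness. I'll go by the images and measure the tube and cradle properly.

Run:
```python
from h import *
from scipy.optimize import least_squares
ms=camera_model("scene");mv=camera_model("side")
M={"scene":ms,"side":mv}
regs={}
for n in M:
    im=capture(n); cv2.imwrite(f"pics/{n}1.png",im[:,:,::-1])
    rr=regions_of("tube_center",n)
    for d in rr:
        msk=d["region"]; col=im[msk].mean(0)
        print(n,np.round(d["location"],1),round(d["conf"],2),msk.sum(),np.round(col))
        red=col[0]>1.6*col[1]
        regs.setdefault((n,"red" if red else "grey"),msk)
    for d in regions_of("cradle",n)[:2]:
        print(n,"cradle",np.round(d["location"],1),round(d["conf"],2),d["region"].sum()); np.save(f"cr_{n}_{0}.npy",d["region"])
def hull(m,x,y):
    t=np.linspace(0,2*np.pi,40)
    P=[proj(m,(x+22*np.cos(a),y+22*np.sin(a),z)) for a in t for z in (0,140)]
    return cv2.convexHull(np.array(P,np.float32)[:,::-1].copy())
def mom(h):
    M_=cv2.moments(h); return np.array([M_["m01"]/M_["m00"],M_["m10"]/M_["m00"]])
for c in ("grey","red"):
    obs=[(n,np.array(np.nonzero(regs[(n,c)])).mean(1)) for n in M if (n,c) in regs]
    for use in (obs,obs[:1],obs[1:]):
        if not use: continue
        f=lambda p:np.concatenate([mom(hull(M[n],*p))-o for n,o in use])
        r=least_squares(f,[500,210 if c=="grey" else 285]); print(c,[u[0] for u in use],np.round(r.x,1),np.round(r.fun,2))
np.save("m.npy",regs[("scene","grey")])
```

```text
scene [164.7 356.3] 0.95 801 [31. 31. 32.]
scene [149.3 378.5] 0.57 746 [46.  2.  2.]
scene cradle [264.9 219.7] 0.9 3699
side [220.  271.4] 0.9 855 [108. 103. 103.]
side [192.6 261.7] 0.88 416 [125.  79.  74.]
side cradle [337.4 288. ] 0.55 4758
side cradle [253.7 382.3] 0.44 205
grey ['scene', 'side'] [502.1 210. ] [-0.11 -0.41 -0.95  0.34]
grey ['scene'] [503.1 210.5] [-0.  0.]
grey ['side'] [500.5 205.5] [-0.15 -0.01]
red ['scene'] [495.3 290.8] [ 0. -0.]
red ['scene'] [495.3 290.8] [ 0. -0.]
```

```bash
cat > fitc.py <<'E'
from h import *
from scipy.optimize import least_squares
ms=camera_model("scene");mv=camera_model("side")
# cradle frame points -> crop px
S=[((-80,-45,12),(538,425)),((-80,45,12),(388,540)),((155,45,12),(97,249)),
 ((118,28,92),(135,165)),((118,-28,92),(228,103)),((152,-28,92),(187,68)),((152,28,92),(97,128)),
 ((80,22,97),(190,193)),((80,-22,97),(262,143))]
V=[((-80,45,12),(700,322)),((155,45,12),(120,428)),((118,28,92),(190,220)),((152,28,92),(105,222)),((152,-28,92),(90,140)),((118,-28,92),(172,133))]
obs=[(ms,p,(200+c[1]/5,160+c[0]/5),"s") for p,c in S]+[(mv,p,(280+c[1]/5,220+c[0]/5),"v") for p,c in V]
def f(q,o):
    Rz=R.from_euler("z",q[2]).as_matrix()
    return np.concatenate([proj(m,Rz@np.array(p)+[q[0],q[1],0])-np.array(rc) for m,p,rc,_ in o])
for w in ("sv","s","v"):
    o=[x for x in obs if x[3] in w]
    r=least_squares(lambda q:f(q,o),[530,-220,3.1],loss="soft_l1"); print(w,np.round(r.x,3)); print(np.round(f(r.x,o).reshape(-1,2),1).tolist())
E
python3 fitc.py
```

```text
sv [ 529.8   -219.152    3.182]
[[-0.3, -0.2], [-0.3, -0.7], [-1.0, -1.9], [-0.4, -1.3], [-0.6, -0.4], [-1.3, -0.6], [-0.9, -2.0], [0.4, -1.0], [0.2, 0.0], [-1.8, 1.3], [-2.0, 0.3], [-2.4, 2.1], [0.2, 0.8], [-1.2, -0.2], [-2.4, 0.9]]
s [ 532.191 -218.391    3.182]
[[0.2, 0.7], [0.2, 0.2], [-0.6, -1.1], [0.1, -0.5], [-0.2, 0.4], [-0.9, 0.2], [-0.5, -1.2], [0.8, -0.1], [0.6, 0.9]]
v [ 527.624 -223.993    3.179]
[[0.0, 0.9], [-0.3, -0.7], [-0.7, 1.2], [1.8, -0.2], [0.3, -1.1], [-0.9, 0.1]]
```

```bash
cat >> h.py <<'E'
def Rt(o): return R.from_euler("xyz",o["tcp_rot"]).as_matrix()
def lookR(z,y):
    z=np.array(z,float);z/=np.linalg.norm(z);y=np.array(y,float);y-=z*(y@z);y/=np.linalg.norm(y)
    return np.column_stack([np.cross(y,z),y,z])
def plan(p,Rg=None,o=None,p0=None):
    o=o or get_obs();R0=Rt(o);Rg=R0 if Rg is None else Rg
    s=R0.T@(np.array(p)-(o["tool_pos"] if p0 is None else p0)); v=R.from_matrix(R0.T@Rg).as_rotvec(degrees=True)
    n=max(np.linalg.norm(s)/41.7,np.linalg.norm(v)/7.16)
    print("turn",np.round(v,2).tolist(),"shift",np.round(s,1).tolist(),"rows>=",round(n,1))
def st():
    o=get_obs();print({k:np.round(o[k],3).tolist() for k in("time","joint_positions","tool_pos","tcp_rot","contact_force","grip_width")})
E
python3 - <<'E'
from h import *
o=get_obs();print(np.round(Rt(o),3))
# look pose over cradle: TCP (470,-150,330), yaw kept / jaw along y
plan((430,150,330)); 
plan((430,150,330),lookR((0,0,-1),(0,1,0)));plan((430,150,330),lookR((0,0,-1),(0,-1,0)))
m=camera_model("wrist");T=np.array(m["world_to_cam"]);c=-T[:3,:3].T@T[:3,3]
print("cam in tool",np.round(Rt(o).T@(c-o["tool_pos"]),1),"axes",np.round(Rt(o).T@T[:3,:3].T,3).tolist(),np.round(m["K"],0).tolist())
E
```

```text
[[-0.898  0.44  -0.   ]
 [ 0.44   0.898  0.   ]
 [ 0.     0.    -1.   ]]
turn [0.0, 0.0, 0.0] shift [-320.1, -201.1, -103.3] rows>= 9.4
turn [0.0, -0.0, -26.11] shift [-320.1, -201.1, -103.3] rows>= 9.4
turn [-0.0, -0.0, 153.89] shift [-320.1, -201.1, -103.3] rows>= 21.5
cam in tool [  69.2    1.  -158.8] axes [[-0.002, 0.967, 0.254], [1.0, 0.002, -0.0], [-0.001, 0.254, -0.967]] [[364.0, 0.0, 325.0], [0.0, 364.0, 242.0], [0.0, 0.0, 1.0]]
```

Request:
send_rows(
  targets=[
    [[0,0,-3,-32,-20,-20,-1],[0,0,-6,-64,-40,-40,-1],[0,0,-9,-96,-60,-60,-1],[0,0,-12,-128,-80,-80,-1],[0,0,-15,-160,-100,-100,-1]],
  ],
)

```text
time: 1.62
tool_pos: [328.7, 313.6, 325.3]
tcp_rot: [3.141, 0.0, 2.951]
contact_force: [1.4, 0.3, 0.3]
grip_width: 91.7
```

Run:
```python
from h import *
st(); plan((520,-60,330),lookR((0,0,-1),(0,1,0)))
```

```text
{'time': 1.617, 'joint_positions': [0.593, 0.146, 1.514, 0.0, 1.481, -0.787], 'tool_pos': [328.661, 313.614, 325.33], 'tcp_rot': [3.141, 0.0, 2.951], 'contact_force': [1.434, 0.317, 0.263], 'grip_width': 91.659}
turn [0.02, 0.02, -10.93] shift [-258.7, -330.6, -4.7] rows>= 10.1
```

Request:
send_rows(
  targets=[
    [[0,0,-2.2,-26,-32,0,-1],[0,0,-4.4,-52,-65,0,-1],[0,0,-6.6,-78,-97,0,-1],[0,0,-8.8,-104,-130,0,-1],[0,0,-10.9,-130,-162,0,-1]],
  ],
)

```text
time: 2.03
tool_pos: [425.0, 129.1, 324.6]
tcp_rot: [3.141, 0.001, 3.14]
contact_force: [2.2, 0.9, -0.2]
grip_width: 91.7
```

Run:
```python
from h import *
st(); plan((500,-200,250),lookR((0,0,-1),(0,1,0)))
```

```text
{'time': 2.033, 'joint_positions': [0.122, 0.126, 1.539, 0.0, 1.475, -1.447], 'tool_pos': [425.027, 129.136, 324.625], 'tcp_rot': [3.141, 0.001, 3.14], 'contact_force': [2.2, 0.897, -0.249], 'grip_width': 91.696}
turn [0.01, 0.05, -0.1] shift [-75.5, -329.0, 74.6] rows>= 8.3
```

Request:
send_rows(
  targets=[
    [[0,0,0,-8,-37,8,-1],[0,0,0,-16,-73,16,-1],[0,0,0,-24,-110,24,-1],[0,0,0,-32,-147,32,-1],[0,0,0,-40,-184,40,-1]],
  ],
)

```text
time: 2.45
tool_pos: [464.0, -55.0, 284.1]
tcp_rot: [3.142, 0.001, 3.138]
contact_force: [1.6, 0.9, -0.0]
grip_width: 92.1
```

Request:
send_rows(
  targets=[
    [[0,0,0,-8,-36,8,-1],[0,0,0,-16,-73,16,-1],[0,0,0,-24,-110,24,-1],[0,0,0,-32,-145,32,-1],[0,0,0,-32,-145,32,-1]],
  ],
)

```text
time: 2.87
tool_pos: [495.4, -203.7, 250.0]
tcp_rot: [-3.141, -0.002, 3.133]
contact_force: [-1.0, 0.4, 0.1]
grip_width: 91.7
```

Run:
```python
from h import *
st()
m=camera_model("wrist"); im=capture("wrist"); cv2.imwrite("pics/w1.png",im[:,:,::-1]); st()
T=np.array(m["world_to_cam"]);np.savez("w1.npz",K=m["K"],world_to_cam=T)
for q in ((532,-218.4,3.182),(529.8,-219.2,3.182)):
    Rz=R.from_euler("z",q[2]).as_matrix()
    print([np.round(proj(m,Rz@np.array(p)+[q[0],q[1],0])).tolist() for p in((-80,-45,12),(-80,45,12),(155,45,12),(155,-45,12),(80,-22,97),(80,22,97))])
for l in("plate_face","saddle_a","cradle"): print(l,[(np.round(d["location"],1).tolist(),round(d["conf"],2)) for d in place_of(l,"wrist")][:4])
```

```text
{'time': 2.867, 'joint_positions': [-0.532, 0.345, 1.453, -0.002, 1.344, -2.094], 'tool_pos': [495.438, -203.659, 249.987], 'tcp_rot': [-3.141, -0.002, 3.133], 'contact_force': [-0.996, 0.435, 0.062], 'grip_width': 91.651}
{'time': 2.917, 'joint_positions': [-0.529, 0.343, 1.455, -0.0, 1.346, -2.092], 'tool_pos': [495.09, -200.877, 250.685], 'tcp_rot': [3.141, -0.002, 3.134], 'contact_force': [-0.346, 0.057, -0.39], 'grip_width': 91.545}
[[307.0, 353.0], [310.0, 277.0], [99.0, 258.0], [94.0, 346.0], [176.0, 327.0], [179.0, 275.0]]
[[305.0, 352.0], [308.0, 276.0], [97.0, 257.0], [92.0, 345.0], [174.0, 326.0], [176.0, 274.0]]
plate_face [([171.0, 302.6], 0.92)]
saddle_a [([277.8, 309.0], 0.75), ([211.4, 307.0], 0.67)]
cradle [([235.1, 313.2], 0.96)]
```

View pics/w1.png

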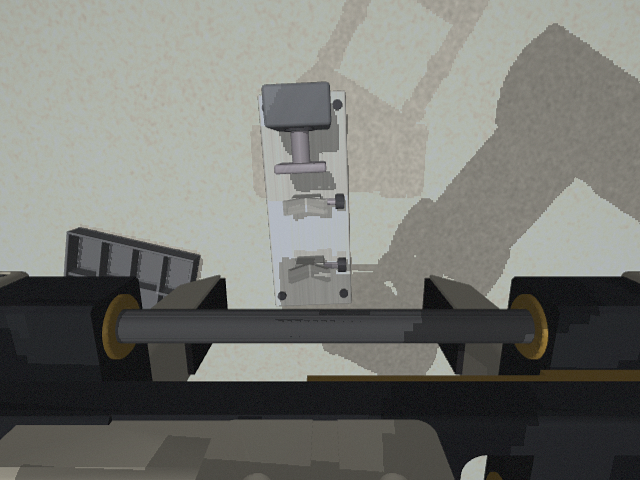

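The wrist picture shows the cradle with its housing at (296,105) and plate at (300,167), the screws on the right at (340,201) and (342,264), and the saddles at (307,207) and (309,268). It agrees with the projection from the fixed cameras.

Run:
```python
from h import *
m=camera_model("wrist"); im=capture("wrist"); st()
np.savez("w2.npz",K=m["K"],world_to_cam=m["world_to_cam"])
bgr=im[:,:,::-1]; cv2.imwrite("pics/w2.png",bgr)
cv2.imwrite("pics/w2c.png",cv2.resize(bgr[75:315,245:365],None,fx=2.5*1,fy=2.5,interpolation=cv2.INTER_CUBIC))
cv2.imwrite("pics/w2d.png",cv2.resize(bgr[75:180,245:365],None,fx=5.5,fy=5.5,interpolation=cv2.INTER_CUBIC))
cv2.imwrite("pics/w2e.png",cv2.resize(bgr[185:310,260:370],None,fx=4.8,fy=4.8,interpolation=cv2.INTER_CUBIC))
for q in ((532,-218.4,3.182),(529.8,-219.2,3.182)):
    Rz=R.from_euler("z",q[2]).as_matrix()
    print([np.round(proj(m,Rz@np.array(p)+[q[0],q[1],0])).tolist() for p in((-80,-45,12),(-80,45,12),(155,45,12),(155,-45,12),(80,-22,97),(80,22,97))])
```

```text
{'time': 3.117, 'joint_positions': [-0.523, 0.338, 1.457, 0.0, 1.346, -2.091], 'tool_pos': [495.386, -197.102, 252.728], 'tcp_rot': [3.141, 0.001, 3.139], 'contact_force': [0.121, -0.603, 0.12], 'grip_width': 92.009}
[[305.0, 347.0], [309.0, 271.0], [98.0, 252.0], [94.0, 340.0], [176.0, 320.0], [178.0, 268.0]]
[[304.0, 346.0], [307.0, 270.0], [96.0, 251.0], [92.0, 339.0], [173.0, 319.0], [176.0, 267.0]]
```

View pics/w2d.png

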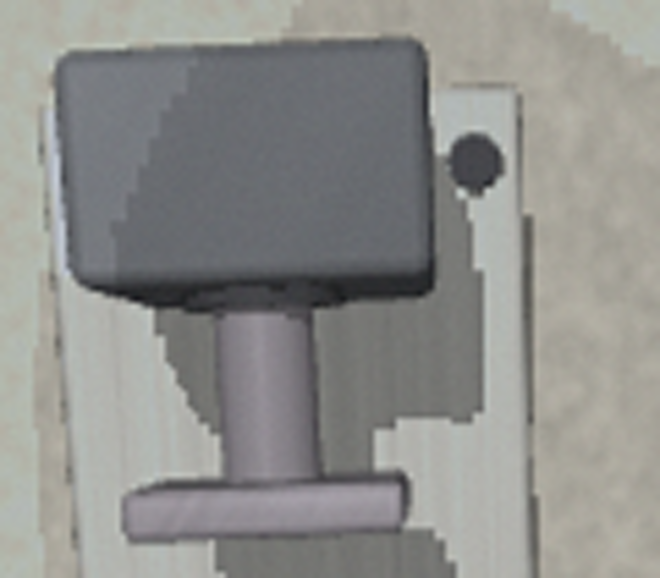

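View pics/w2e.png

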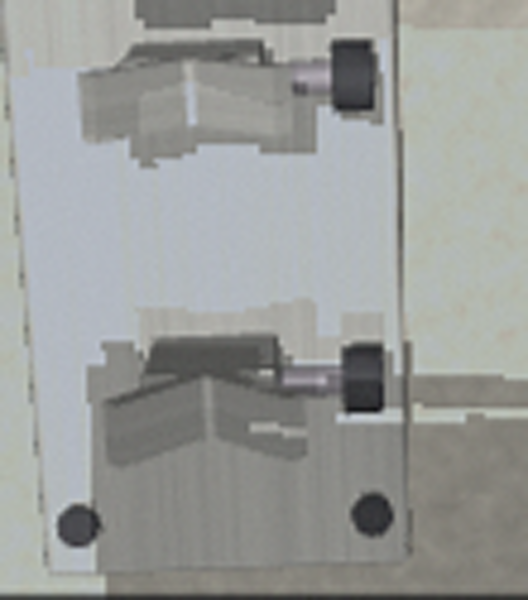

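Run:
```python
from h import *
from scipy.optimize import least_squares
m=dict(np.load("w2.npz"))
A=[((155,-45,12),(518,90)),((80,22,97),(125,541)),((80,-22,97),(400,527)),((152,28,92),(57,52)),((152,-28,92),(427,40))]
B=[((-80,45,12),(48,572)),((-80,-45,12),(410,558)),((52,0,43.9),(190,62)),((38,0,43.9),(192,125)),((-18,0,43.9),(207,377)),((-32,0,43.9),(210,437))]
o=[(p,(75+c[1]/5.5,245+c[0]/5.5)) for p,c in A]+[(p,(185+c[1]/4.8,260+c[0]/4.8)) for p,c in B]
def f(q):
    Rz=R.from_euler("z",q[2]).as_matrix()
    return np.concatenate([proj(m,Rz@np.array(p)+[q[0],q[1],0])-np.array(rc) for p,rc in o])
r=least_squares(f,[530,-219,3.18],loss="soft_l1");print(np.round(r.x,3));print(np.round(f(r.x).reshape(-1,2),1).tolist())
```

```text
[ 528.644 -219.503    3.176]
[[-0.5, 0.4], [0.7, -0.2], [1.1, 1.5], [-0.2, -1.3], [-0.9, 0.2], [1.7, -0.3], [1.8, -0.1], [-0.6, -0.2], [-0.1, 0.1], [-0.4, -0.0], [-0.4, 0.1]]
```

Run:
```python
from h import *
from scipy.optimize import least_squares
Q=np.array([[.969,.343,1.525,0,1.275,-.146],[.593,.146,1.514,0,1.481,-.787],[.122,.126,1.539,0,1.475,-1.447],[-.532,.345,1.453,-.002,1.344,-2.094],[-.523,.338,1.457,0,1.346,-2.091]])
P=np.array([[230.83,471.09,226.04],[328.66,313.61,325.33],[425.03,129.14,324.62],[495.44,-203.66,249.99],[495.39,-197.1,252.73]])
c,s=np.cos(Q[:,0]),np.sin(Q[:,0]); rho=c*P[:,0]+s*P[:,1]; lat=-s*P[:,0]+c*P[:,1]
print(np.round(rho,1),np.round(lat,1))
tool=Q[:,1]+Q[:,2]+Q[:,4]-np.pi;print(tool)
def f(p):
    L1,L2,hz=p; a=Q[:,1];b=a+Q[:,2]
    return np.r_[L1*np.sin(a)+L2*np.sin(b)-rho,hz+L1*np.cos(a)+L2*np.cos(b)-P[:,2]]
r=least_squares(f,[400,400,100]);print(r.x,np.round(r.fun,1))
print(np.unwrap(Q[:,0]-Q[:,5]))
```

```text
[519.  447.8 437.6 530.3 527.6] [76.4 76.4 76.5 75.8 76.7]
[ 0.00140735 -0.00059265 -0.00159265  0.00040735 -0.00059265]
[ 467.35934324  380.92174573 -103.27825149] [ 2.4 -0.4  0.4 -1.1 -1.3 -0.7 -0.2 -0.1  0.7  0.2]
[1.115 1.38  1.569 1.562 1.568]
```

Request:
send_rows(
  targets=[
    [[0,0,7,0,20,-12,-1],[0,0,14,0,40,-24,-1],[0,0,21,0,60,-36,-1],[0,0,28,0,80,-48,-1],[0,0,35,0,100,-60,-1]],
  ],
)

```text
time: 3.53
tool_pos: [495.4, -95.8, 313.6]
tcp_rot: [3.141, 0.001, 2.523]
contact_force: [0.1, -0.6, -0.5]
grip_width: 91.9
```

Run:
```python
from h import *
st(); print(np.round(Rt(get_obs()),2))
ph=np.radians(60); Rg=lookR((0,np.cos(ph),-np.sin(ph)),(1,0,0)); plan((500,40,300),Rg)
```

```text
{'time': 3.533, 'joint_positions': [-0.343, 0.249, 1.415, 0.0, 1.476, -1.295], 'tool_pos': [495.381, -95.834, 313.62], 'tcp_rot': [3.141, 0.001, 2.523], 'contact_force': [0.092, -0.576, -0.526], 'grip_width': 91.945}
[[-0.81  0.58  0.  ]
 [ 0.58  0.81 -0.  ]
 [-0.    0.   -1.  ]]
turn [-14.21, 27.72, 53.28] shift [75.0, 113.3, 13.6] rows>= 8.6
```

Request:
send_rows(
  targets=[
    [[-1.6,3.1,5.9,8,12,2,-1],[-3.2,6.2,11.8,16,25,3,-1],[-4.8,9.3,17.7,25,37,4,-1],[-6.4,12.4,23.6,33,50,5,-1],[-8,15.5,29.5,42,63,7,-1]],
  ],
)

```text
time: 3.95
tool_pos: [497.8, -20.3, 306.3]
tcp_rot: [3.074, -0.296, 2.016]
contact_force: [-1.0, -0.7, 0.2]
grip_width: 92.0
```

Run:
```python
from h import *
st(); print(np.round(Rt(get_obs()),2))
ph=np.radians(45); Rg=lookR((0,np.cos(ph),-np.sin(ph)),(1,0,0)); plan((502,50,300),Rg)
```

```text
{'time': 3.95, 'joint_positions': [-0.359, 0.31, 1.39, 0.253, 1.609, -0.806], 'tool_pos': [497.813, -20.32, 306.308], 'tcp_rot': [3.074, -0.296, 2.016], 'contact_force': [-0.967, -0.725, 0.167], 'grip_width': 91.982}
[[-0.41  0.91 -0.06]
 [ 0.86  0.41  0.29]
 [ 0.29  0.06 -0.95]]
turn [-9.49, 26.8, 22.98] shift [57.2, 32.3, 26.2] rows>= 5.1
```

```bash
cat > kin.py <<'E'
import numpy as np
from scipy.spatial.transform import Rotation as R
from scipy.optimize import least_squares
LO=np.array([-2.53,-.77,.04,-1,.28,-3.11]);HI=np.array([2.53,2.02,2.7,4.14,2.66,3.11])
def fk(q,g):  # g: L1,L2,h,L3,lat,s4,s6,k6
    L1,L2,h,L3,lat,s4,s6,k6=g
    M=R.from_euler("z",q[0])
    rho=L1*np.sin(q[1])+L2*np.sin(q[1]+q[2]); z=h+L1*np.cos(q[1])+L2*np.cos(q[1]+q[2])
    T=M*R.from_euler("y",q[1]+q[2])*R.from_euler("z",s4*q[3])*R.from_euler("y",q[4])*R.from_euler("z",s6*q[5]+k6)
    return M.apply([rho,lat,z])+T.apply([0,0,L3]),T
def ik(p,T,g,q0):
    def f(q):
        a,b=fk(q,g); return np.r_[(a-p)/300,(T.inv()*b).as_rotvec()]
    r=least_squares(f,np.clip(q0,LO+1e-3,HI-1e-3),bounds=(LO,HI)); return r.x,np.abs(r.fun).max()
E
python3 - <<'E'
from h import *; import kin
o=get_obs();q=o["joint_positions"];T=Rt(o)
for s4 in(1,-1):
  for s6 in(1,-1):
    t=R.from_euler("z",q[0])*R.from_euler("y",q[1]+q[2])*R.from_euler("z",s4*q[3])*R.from_euler("y",q[4])
    d=(t.inv()*R.from_matrix(T)).as_rotvec()
    print(s4,s6,np.round(d,3), "k6",d[2]-s6*q[5])
# position: p = Rz(q1)[rho,lat,z]+L3 zt ; hz=h-L3=-103
for lat in (76.5,):
    L1,L2=467.4,380.9
    w=R.from_euler("z",q[0]).apply([L1*np.sin(q[1])+L2*np.sin(q[1]+q[2]),lat,L1*np.cos(q[1])+L2*np.cos(q[1]+q[2])])
    e=np.array(o["tool_pos"])-w; print("p-w",np.round(e,1)," = L3*z+(0,0,h); z=",np.round(T[:,2],3), "L3 est",e[:2]@T[:2,2]/(T[:2,2]@T[:2,2]))
E
```

```text
1 1 [0.    0.    0.765] k6 1.5707963267948961
1 -1 [0.    0.    0.765] k6 -0.04107914764340326
-1 1 [-0.48   0.193  0.729] k6 1.534908148182235
-1 -1 [-0.48   0.193  0.729] k6 -0.0769673262560644
p-w [-16.1  91.  -89.7]  = L3*z+(0,0,h); z= [-0.064  0.291 -0.954] L3 est 309.5073959738304
```

```bash
cat >> h.py <<'E'
import kin
G=(467.4,380.9,206,309.5,76.5,1,1,np.pi/2)
E
python3 - <<'E'
from h import *
q0=np.array(get_obs()["joint_positions"]);print(np.round(kin.fk(q0,G)[0],1),get_obs()["tool_pos"])
def chk(p,Rg,q0,n):
    T=R.from_matrix(Rg);q,e=kin.ik(np.array(p),T,G,q0);print(n,np.round(q,2),round(e,4));return q
for phd in (0,15,25):
  for az in (90,75,105):
    ph=np.radians(phd);a=np.radians(az);d=np.array([np.cos(a),np.sin(a),0]);z=d*np.cos(ph)+np.array([0,0,-np.sin(ph)])
    Rg=lookR(z,np.cross(z,[0,0,1])) ; 
    gp=np.array([502,210,78.]); print("phi",phd,"az",az, "tool y",np.round(Rg[:,1],2))
    qg=chk(gp+19*z,Rg,np.array([-.2,.6,1.9,1.5,1.57,-.2]),"grasp")
    chk(gp+19*z-110*z,Rg,qg,"pre")
    # placement: tool x horizontal comp along sx*X
    yaw=3.176
    for sx in(1,-1):
        cx=np.array([np.cos(yaw),np.sin(yaw),0]); U=sx*cx  # U end toward plate if sx=1
        zz=-np.sin(ph)*U+np.array([0,0,-np.cos(ph)]); y=np.cross([0,0,-1],U)  # y=z×x
        Rp=lookR(zz,y)
        gpp=np.array([529,-219.5,75])+cx*(-10+sx*8)
        for q6 in (1,-2):
            chk(gpp+19*zz,Rp,np.array([-.5,.5,1.8,0.3,1.3,q6]),f"place sx{sx}")
E
```

```text
[494.1 -21.1 306.6] [497.81303992 -20.32012293 306.3080951 ]
phi 0 az 90 tool y [ 1. -0.  0.]
grasp [-0.31  1.03  1.84  1.27  1.65 -1.31] 0.0
pre [-0.51  1.05  1.75  1.09  1.73 -1.27] 0.0
place sx1 [-0.72  0.5   2.07  0.83  0.37  3.11] 0.4094
place sx1 [-0.53  0.6   1.61 -0.    0.93 -2.13] 0.0
place sx-1 [-0.51  0.62  1.56  0.    0.96  1.03] 0.0
place sx-1 [-0.51  0.62  1.56  0.    0.96  1.03] 0.0
phi 0 az 75 tool y [ 0.97 -0.26  0.  ]
grasp [-0.34  1.    2.06  1.49  1.58 -1.49] 0.0
pre [-0.59  1.    2.05  1.24  1.6  -1.48] 0.0
place sx1 [-0.72  0.5   2.07  0.83  0.37  3.11] 0.4094
place sx1 [-0.53  0.6   1.61 -0.    0.93 -2.13] 0.0
place sx-1 [-0.51  0.62  1.56  0.    0.96  1.03] 0.0
place sx-1 [-0.51  0.62  1.56  0.    0.96  1.03] 0.0
phi 0 az 105 tool y [0.97 0.26 0.  ]
grasp [-0.25  1.09  1.61  1.1   1.78 -1.18] 0.0
pre [-0.41  1.14  1.44  0.98  1.9  -1.12] 0.0
place sx1 [-0.72  0.5   2.07  0.83  0.37  3.11] 0.4094
place sx1 [-0.53  0.6   1.61 -0.    0.93 -2.13] 0.0
place sx-1 [-0.51  0.62  1.56  0.    0.96  1.03] 0.0
place sx-1 [-0.51  0.62  1.56  0.    0.96  1.03] 0.0
phi 15 az
[... 1359 characters left out ...]
.17] 0.0
phi 25 az 75 tool y [ 0.97 -0.26  0.  ]
grasp [-0.28  0.71  2.1   1.4   1.17 -1.21] 0.0
pre [-0.51  0.6   2.11  1.16  1.28 -1.13] 0.0
place sx1 [-0.7   0.46  2.04  0.95  0.41  3.11] 0.0739
place sx1 [-0.67  0.46  1.96  0.65  0.46 -2.82] 0.0
place sx-1 [-0.42  0.87  1.16 -0.19  1.51  1.17] 0.0
place sx-1 [-0.42  0.87  1.16 -0.19  1.51  1.17] 0.0
phi 25 az 105 tool y [0.97 0.26 0.  ]
grasp [-0.21  0.85  1.69  0.95  1.46 -1.04] 0.0
pre [-0.36  0.83  1.55  0.83  1.63 -0.97] 0.0
place sx1 [-0.7   0.46  2.04  0.95  0.41  3.11] 0.0739
place sx1 [-0.67  0.46  1.96  0.65  0.46 -2.82] 0.0
place sx-1 [-0.42  0.87  1.16 -0.19  1.51  1.17] 0.0
place sx-1 [-0.42  0.87  1.16 -0.19  1.51  1.17] 0.0
```

Run:
```python
from h import *
ph=np.radians(20); z=np.array([0,np.cos(ph),-np.sin(ph)]);Rg=lookR(z,(1,0,0)); np.save("Rg.npy",Rg)
plan(np.array([502,210,78])-91*z,Rg)
```

```text
turn [-14.6, 51.4, 20.9] shift [65.9, 50.7, 230.1] rows>= 8.0
```

Request:
send_rows(
  targets=[
    [[-1.6,5.7,2.3,7,6,20,-1],[-3.2,11.4,4.6,14,12,40,-1],[-4.9,17.1,7,21,18,60,-1],[-6.5,22.8,9.3,28,23,80,-1],[-8.1,28.5,11.6,35,28,100,-1]],
  ],
)

```text
time: 4.37
tool_pos: [502.4, 49.9, 222.3]
tcp_rot: [3.026, -0.811, 1.837]
contact_force: [0.7, 0.2, -0.8]
grip_width: 91.8
```

Run:
```python
from h import *
Rg=np.load("Rg.npy");z=Rg[:,2];st()
plan(np.array([502,210,78])-91*z,Rg)
```

```text
{'time': 4.367, 'joint_positions': [-0.468, 0.503, 1.58, 0.659, 1.582, -0.86], 'tool_pos': [502.419, 49.899, 222.287], 'tcp_rot': [3.026, -0.811, 1.837], 'contact_force': [0.742, 0.164, -0.842], 'grip_width': 91.786}
turn [-6.55, 22.83, 9.42] shift [-32.4, 4.1, 131.5] rows>= 3.6
```

Request:
send_rows(
  targets=[
    [[-1.6,5.7,2.3,-8,1,33,-1],[-3.3,11.4,4.7,-16,2,66,-1],[-4.9,17.1,7,-24,3,98,-1],[-6.5,22.8,9.4,-32,4,131,-1],[-6.5,22.8,9.4,-32,4,131,-1]],
  ],
)

```text
time: 4.78
tool_pos: [496.4, 126.2, 99.8]
tcp_rot: [-3.067, -1.228, 1.503]
contact_force: [-3.2, 0.8, -1.7]
grip_width: 91.8
```

Run:
```python
from h import *
st()
capture("side");m=camera_model("wrist");im=capture("wrist");np.savez("w3.npz",K=m["K"],world_to_cam=m["world_to_cam"]);cv2.imwrite("pics/w3.png",im[:,:,::-1])
st()
d=regions_of("tube_center","wrist")
for x in d: print(np.round(x["location"],1),x["conf"],x["region"].sum(),im[x["region"]].mean(0))
print(proj(m,(502,210,0)),proj(m,(502,210,140)))
```

```text
{'time': 4.783, 'joint_positions': [-0.479, 0.842, 1.786, 0.985, 1.497, -1.095], 'tool_pos': [496.411, 126.238, 99.762], 'tcp_rot': [-3.067, -1.228, 1.503], 'contact_force': [-3.217, 0.788, -1.729], 'grip_width': 91.824}
{'time': 4.883, 'joint_positions': [-0.48, 0.822, 1.777, 0.983, 1.501, -1.091], 'tool_pos': [500.721, 123.231, 108.392], 'tcp_rot': [-3.127, -1.218, 1.562], 'contact_force': [0.778, 0.802, -0.068], 'grip_width': 91.857}
[221.4 328.8] 0.95 10439 [73.71405307 74.56394291 77.86387585]
[129.1 316.5] 0.83 1883 [92.28093468 23.09824748 22.19012215]
[320.4185724  331.39910971] [158.1515459  330.33790728]
```

View pics/w3.png

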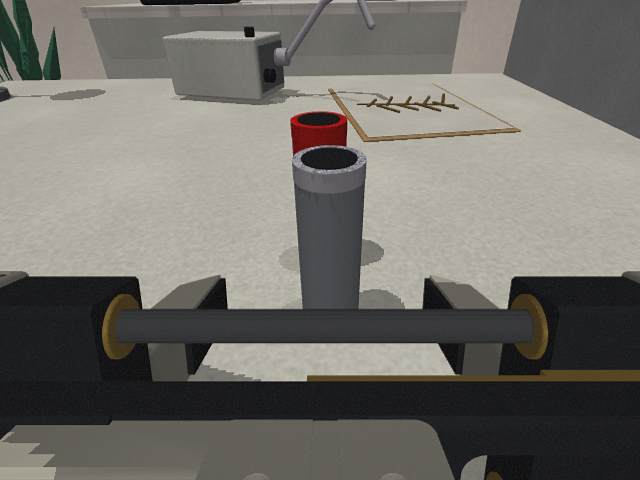

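The wrist picture shows the grey tube centred between the fingers: its top is at about (row 158, col 330), as predicted for (502, 210). The red one is behind it. Next is the approach.

Run:
```python
from h import *
Rg=np.load("Rg.npy");z=Rg[:,2];st()
plan(np.array([502,210,78])+18.8*z,Rg)
```

```text
{'time': 4.933, 'joint_positions': [-0.48, 0.817, 1.776, 0.983, 1.501, -1.091], 'tool_pos': [502.173, 122.368, 110.769], 'tcp_rot': [3.136, -1.215, 1.58], 'contact_force': [0.807, -0.456, 1.862], 'grip_width': 92.225}
turn [-0.18, 0.37, 0.19] shift [-0.1, 0.2, 112.4] rows>= 2.7
```

Request:
send_rows(
  targets=[
    [[0,0,0,0,0,25,-1],[0,0,0,0,0,50,-1],[0,0,0,0,0,75,-1],[0,0,0,0,0,98,-1],[0,0,0,0,0,110,-1]],
  ],
)

```text
time: 5.35
tool_pos: [503.0, 226.9, 75.6]
tcp_rot: [3.112, -1.214, 1.603]
contact_force: [0.7, -0.1, -0.0]
grip_width: 91.8
```

Request:
send_rows(
  targets=[
    [[0,0,0,0,0,0,-1],[0,0,0,0,0,0,-1],[0,0,0,0,0,0,-1]],
  ],
)

```text
time: 5.6
tool_pos: [502.7, 224.5, 73.0]
tcp_rot: [3.131, -1.216, 1.583]
contact_force: [0.3, -0.2, 0.5]
grip_width: 91.8
```

Run:
```python
from h import *
Rg=np.load("Rg.npy");z=Rg[:,2];st()
plan(np.array([502,210,78])+18.8*z,Rg)
im=capture("wrist");cv2.imwrite("pics/w4.png",im[:,:,::-1])
```

```text
{'time': 5.6, 'joint_positions': [-0.297, 0.873, 1.843, 1.158, 1.367, -1.16], 'tool_pos': [502.66, 224.538, 72.981], 'tcp_rot': [3.131, -1.216, 1.583], 'contact_force': [0.302, -0.163, 0.516], 'grip_width': 91.827}
turn [0.0, 0.31, 0.23] shift [-0.2, -0.7, 3.4] rows>= 0.1
```

View pics/w4.png

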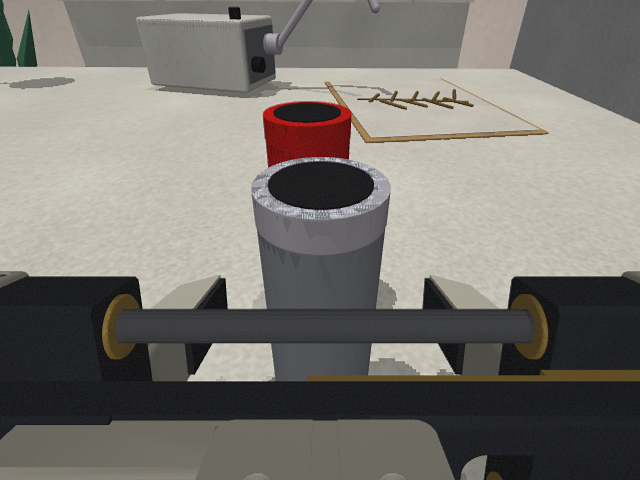

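The tube is centred to within about 1.5 mm between the pads, with its top ring at (188,321) and the pads at columns 225 and 424. Closing now.

Request:
send_rows(
  targets=[
    [[0,0,0,0,-1,3,-1],[0,0,0,0,-1,3,0.2],[0,0,0,0,-1,3,0.5],[0,0,0,0,-1,3,1],[0,0,0,0,-1,3,1]],
  ],
)

```text
time: 6.07
tool_pos: [500.4, 228.2, 69.8]
tcp_rot: [-3.137, -1.218, 1.567]
contact_force: [0.4, -0.2, -0.3]
grip_width: 69.6
```

Request:
send_rows(
  targets=[
    [[0,0,0,0,0,0,1],[0,0,0,0,0,0,1],[0,0,0,0,0,0,1],[0,0,0,0,0,0,1],[0,0,0,0,0,0,1]],
  ],
)

```text
time: 6.48
tool_pos: [500.4, 228.4, 69.9]
tcp_rot: [-3.138, -1.218, 1.569]
contact_force: [0.0, 0.4, -0.7]
grip_width: 43.5
```

Request:
send_rows(
  targets=[
    [[0,0,0,0,0,0,1],[0,0,0,0,0,0,1],[0,0,0,0,0,0,1]],
  ],
)

```text
time: 6.73
tool_pos: [500.4, 228.4, 69.9]
tcp_rot: [-3.138, -1.218, 1.569]
contact_force: [1.4, 0.0, -0.4]
grip_width: 43.8
```

Request:
send_rows(
  targets=[
    [[0,0,0,14,0,-5,1],[0,0,0,38,0,-14,1],[0,0,0,66,0,-24,1],[0,0,0,94,0,-34,1],[0,0,0,122,0,-44,1]],
  ],
)

```text
time: 7.15
tool_pos: [499.9, 229.3, 200.2]
tcp_rot: [-3.133, -1.217, 1.564]
contact_force: [0.7, -0.5, -2.8]
grip_width: 43.1
```

Run:
```python
from h import *
st()
im=capture("wrist");cv2.imwrite("pics/w5.png",im[:,:,::-1])
im2=capture("side");cv2.imwrite("pics/s5.png",im2[120:300,200:400,::-1].repeat(3,0).repeat(3,1))
ph=np.radians(20);yaw=3.176;cx=np.array([np.cos(yaw),np.sin(yaw),0]);U=-cx
zz=-np.sin(ph)*U+np.array([0,0,-np.cos(ph)]);Rp=lookR(zz,np.cross([0,0,-1],U));np.save("Rp.npy",Rp)
# continuous interp IK check
o=get_obs();T0=R.from_matrix(Rt(o));T1=R.from_matrix(Rp);p0=np.array(o["tool_pos"]);p1=np.array([529,-219.5,190])+cx*-16+19*zz
q=np.array(o["joint_positions"]);v=(T0.inv()*T1).as_rotvec();print(np.degrees(v))
for s in np.linspace(0,1,9):
    q,e=kin.ik(p0+(p1-p0)*s,T0*R.from_rotvec(v*s),G,q);print(s,np.round(q,2),round(e,3))
```

```text
{'time': 7.15, 'joint_positions': [-0.289, 0.624, 1.833, 1.126, 1.473, -0.913], 'tool_pos': [499.906, 229.283, 200.157], 'tcp_rot': [-3.133, -1.217, 1.564], 'contact_force': [0.709, -0.532, -2.757], 'grip_width': 43.061}
[-40.13089818 -70.14895521  87.24773285]
0.0 [-0.27  0.57  1.87  1.14  1.47 -0.9 ] 0.0
0.125 [-0.35  0.48  1.87  1.03  1.39 -0.65] 0.0
0.25 [-0.4   0.42  1.84  0.89  1.32 -0.39] 0.0
0.375 [-0.44  0.39  1.77  0.72  1.28 -0.11] 0.0
0.5 [-0.45  0.39  1.68  0.54  1.28  0.18] 0.0
0.625 [-0.44  0.43  1.57  0.35  1.31  0.45] 0.0
0.75 [-0.44  0.49  1.44  0.17  1.38  0.71] 0.0
0.875 [-0.43  0.59  1.29 -0.    1.49  0.93] 0.0
1.0 [-0.44  0.72  1.11 -0.16  1.63  1.12] 0.0
```

View pics/w5.png

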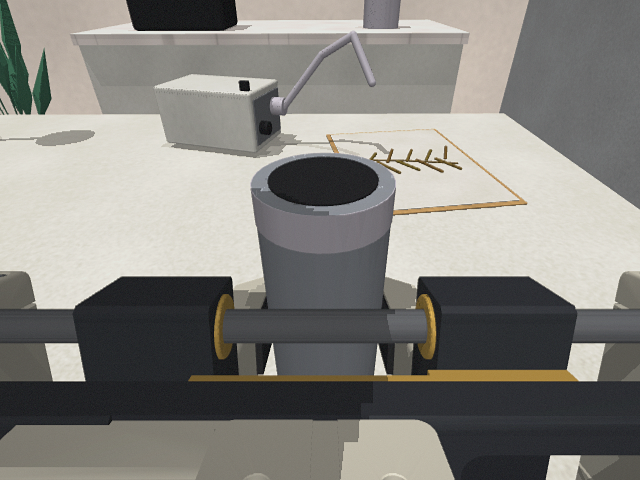

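View pics/s5.png

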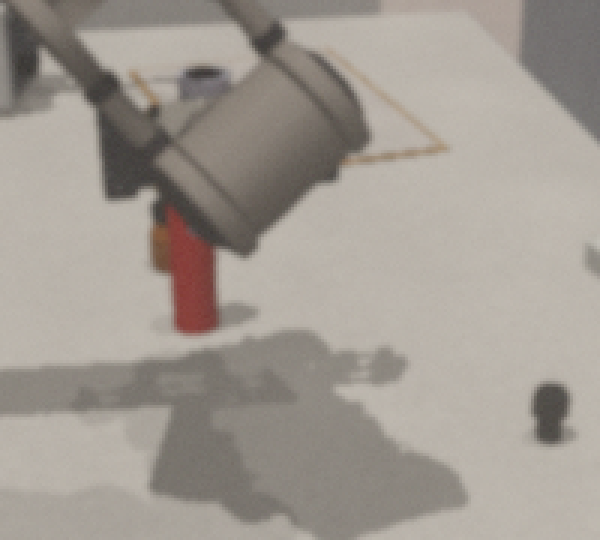

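```bash
cat > tgt.py <<'E'
from h import *
import sys
Rp=np.load("Rp.npy");yaw=3.176;cx=np.array([np.cos(yaw),np.sin(yaw),0]);O=np.array([528.6,-219.5,0])
def tgt(xc,z,dy=0,g=None):
    # grasp point at cradle x=xc (tube centre = xc + 6.3, base end faces plate), height z
    cy=np.array([-cx[1],cx[0],0])
    return O+cx*xc+cy*dy+[0,0,z]+18.8*Rp[:,2]
E
python3 - <<'E'
from tgt import *
plan(tgt(-16,210),Rp)
E
```

```text
turn [-40.13, -70.15, 87.25] shift [-165.6, 36.1, -416.9] rows>= 16.6
```

Request:
send_rows(
  targets=[
    [[-2.2,-3.9,4.9,-9,2,-23,1],[-4.5,-7.8,9.8,-18,4,-46,1],[-6.7,-11.8,14.6,-28,6,-70,1],[-9,-15.7,19.5,-37,8,-93,1],[-11.2,-19.6,24.4,-46,10,-117,1]],
  ],
)

```text
time: 7.67
tool_pos: [509.8, 102.2, 195.5]
tcp_rot: [-2.764, -0.775, 0.906]
contact_force: [-0.2, 1.0, -3.4]
grip_width: 43.5
```

Run:
```python
from tgt import *
st();plan(tgt(-16,215),Rp)
```

```text
{'time': 7.667, 'joint_positions': [-0.429, 0.447, 1.796, 0.837, 1.316, -0.32], 'tool_pos': [509.767, 102.228, 195.483], 'tcp_rot': [-2.764, -0.775, 0.906], 'contact_force': [-0.172, 1.031, -3.443], 'grip_width': 43.464}
turn [-29.15, -49.96, 62.4] shift [-166.9, 143.9, -235.7] rows>= 11.9
```

Request:
send_rows(
  targets=[
    [[-2.3,-3.9,4.9,-12,10,-17,1],[-4.6,-7.8,9.7,-25,21,-35,1],[-6.8,-11.7,14.6,-38,33,-53,1],[-9.1,-15.6,19.5,-51,44,-71,1],[-11.4,-19.5,24.3,-64,55,-90,1]],
  ],
)

```text
time: 8.08
tool_pos: [521.1, -20.5, 195.9]
tcp_rot: [-2.798, -0.303, 0.587]
contact_force: [-0.2, 0.7, -4.1]
grip_width: 43.2
```

Run:
```python
from tgt import *
st();plan(tgt(-16,215),Rp)
```

```text
{'time': 8.083, 'joint_positions': [-0.45, 0.411, 1.605, 0.442, 1.314, 0.327], 'tool_pos': [521.057, -20.52, 195.851], 'tcp_rot': [-2.798, -0.303, 0.587], 'contact_force': [-0.153, 0.674, -4.054], 'grip_width': 43.159}
turn [-17.75, -30.51, 38.11] shift [-90.9, 154.6, -87.2] rows>= 7.3
```

Request:
send_rows(
  targets=[
    [[-2.2,-3.8,4.8,-11,18,-11,1],[-4.5,-7.7,9.6,-22,37,-22,1],[-6.7,-11.5,14.4,-34,57,-33,1],[-9,-15.4,19.2,-45,77,-44,1],[-11.2,-19.2,24,-57,97,-55,1]],
  ],
)

```text
time: 8.5
tool_pos: [532.6, -144.8, 196.8]
tcp_rot: [-2.97, 0.13, 0.27]
contact_force: [0.7, 0.3, -3.8]
grip_width: 43.2
```

Run:
```python
from tgt import *
st();plan(tgt(-16,190),Rp)
```

```text
{'time': 8.5, 'joint_positions': [-0.432, 0.537, 1.316, 0.048, 1.498, 0.871], 'tool_pos': [532.597, -144.84, 196.823], 'tcp_rot': [-2.97, 0.13, 0.27], 'contact_force': [0.7, 0.258, -3.767], 'grip_width': 43.188}
turn [-6.56, -11.33, 14.15] shift [-11.1, 76.5, 13.3] rows>= 2.7
```

Request:
send_rows(
  targets=[
    [[-1.6,-2.8,3.5,-3,19,2,1],[-3.3,-5.6,7,-5,38,4,1],[-4.9,-8.5,10.6,-8,57,7,1],[-6.5,-11.3,14.1,-11,76,10,1],[-6.5,-11.3,14.1,-11,76,10,1]],
  ],
)

```text
time: 8.92
tool_pos: [538.9, -219.6, 171.9]
tcp_rot: [-3.137, 0.352, 0.037]
contact_force: [-0.6, 0.7, -3.8]
grip_width: 43.2
```

Request:
send_rows(
  targets=[
    [[0,0,0,0,0,0,1],[0,0,0,0,0,0,1],[0,0,0,0,0,0,1],[0,0,0,0,0,0,1]],
  ],
)

```text
time: 9.25
tool_pos: [539.4, -217.7, 177.0]
tcp_rot: [-3.137, 0.343, 0.04]
contact_force: [0.0, -0.1, -3.8]
grip_width: 43.3
```

Run:
```python
from tgt import *
st();plan(tgt(-16,190),Rp)
m=camera_model("wrist")
for n in ("wrist","scene","side"):
    im=capture(n);cv2.imwrite(f"pics/{n}6.png",im[:,:,::-1])
    if n=="scene": cv2.imwrite("pics/sc6.png",cv2.resize(im[170:320,130:330,::-1],None,fx=4,fy=4,interpolation=cv2.INTER_CUBIC))
    if n=="side": cv2.imwrite("pics/sd6.png",cv2.resize(im[200:380,200:400,::-1],None,fx=3.3,fy=3.3,interpolation=cv2.INTER_CUBIC))
```

```text
{'time': 9.25, 'joint_positions': [-0.433, 0.685, 1.134, -0.15, 1.631, 1.113], 'tool_pos': [539.367, -217.66, 176.974], 'tcp_rot': [-3.137, 0.343, 0.04], 'contact_force': [0.021, -0.126, -3.808], 'grip_width': 43.261}
turn [-0.16, -0.36, 0.3] shift [0.4, 1.5, 4.8] rows>= 0.1
```

View pics/wrist6.png

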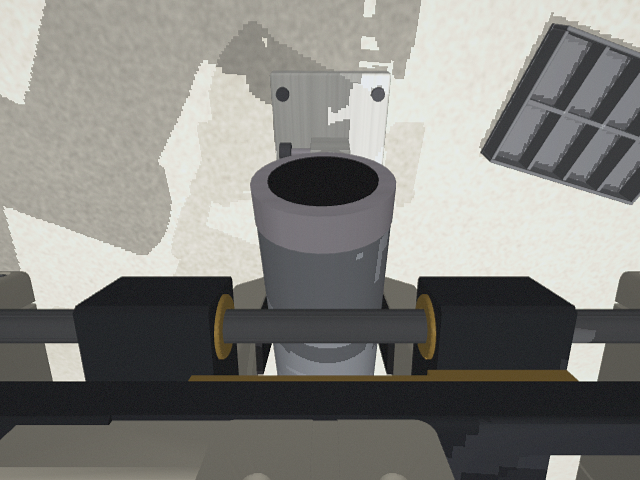

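View pics/sc6.png

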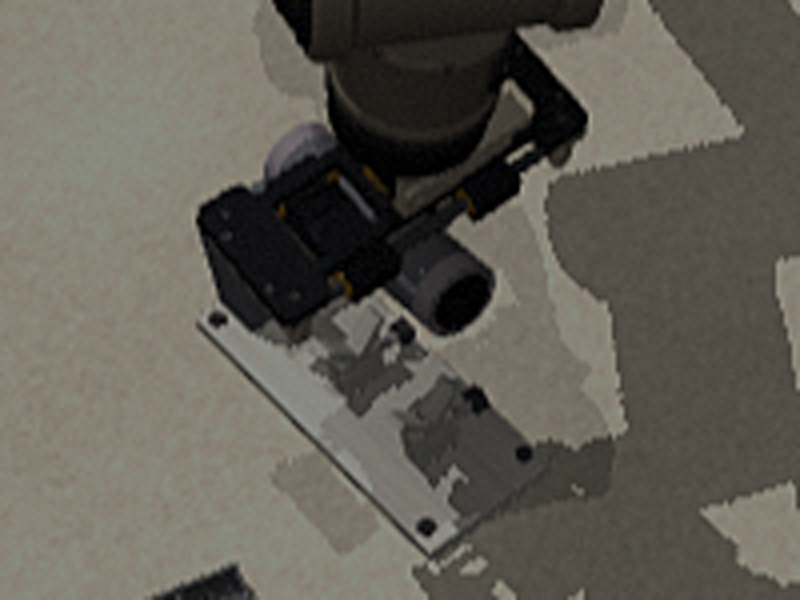

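View pics/sd6.png

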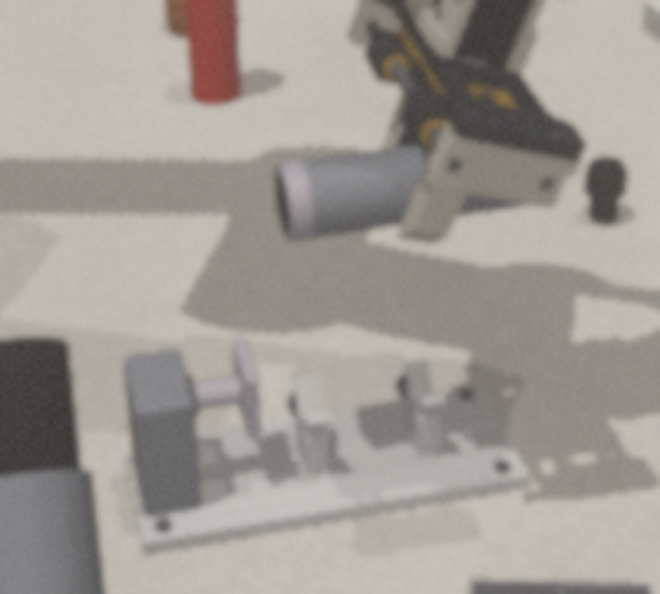

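Run:
```python
from tgt import *
m=camera_model("wrist");mv=camera_model("side");ms=camera_model("scene")
o=get_obs();st();T=Rt(o);g=np.array(o["tool_pos"])-18.8*T[:,2];print("grasp",g)
ax=R.from_rotvec(np.radians(20)*T[:,1]).apply(T[:,0]);ax2=R.from_rotvec(-np.radians(20)*T[:,1]).apply(T[:,0]);print(ax,ax2)
a=ax if abs(ax[2])<abs(ax2[2]) else ax2
B=g-76.3*a;U=g+63.7*a
print("B side",proj(mv,B),"U scene",proj(ms,U),"U wrist",proj(m,U), "cradle az", -cx, "axis",a)
Rz=R.from_euler("z",yaw).as_matrix()
print([np.round(proj(m,Rz@np.array(p)+O),1).tolist() for p in((-80,-45,12),(-80,45,12))])
c=(np.array(o["tool_pos"])-18.8*T[:,2]-O); print("cradle coords of grasp",Rz.T@c)
im=cv2.imread("pics/wrist6.png");cv2.imwrite("pics/w6c.png",cv2.resize(im[60:240,235:415],None,fx=3.3,fy=3.3,interpolation=cv2.INTER_CUBIC))
```

```text
{'time': 9.4, 'joint_positions': [-0.434, 0.685, 1.134, -0.15, 1.631, 1.113], 'tool_pos': [539.457, -217.892, 177.068], 'tcp_rot': [-3.137, 0.343, 0.039], 'contact_force': [-1.191, 0.484, -2.744], 'grip_width': 43.51}
grasp [ 545.77281441 -217.72116028  194.77454767]
[0.9992627  0.03786281 0.00636071] [ 0.76947123  0.03164117 -0.63789722]
B side [262.93402294 285.97133274] U scene [246.41383892 243.36683211] U wrist [171.08793832 329.30804345] cradle az [ 0.99940813  0.03440056 -0.        ] axis [0.9992627  0.03786281 0.00636071]
[[71.3, 268.5], [71.6, 390.9]]
cradle coords of grasp [-17.22384334  -1.18703248 194.77454767]
```

View pics/w6c.png

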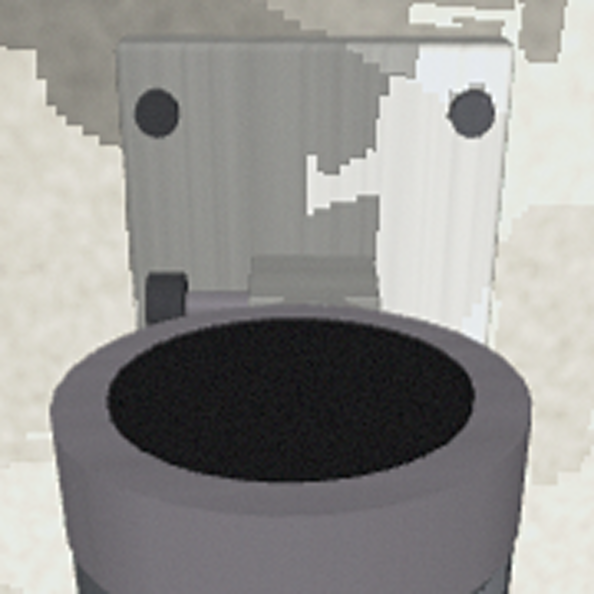

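Run:
```python
from tgt import *
def camtool():
    o=get_obs();m=camera_model("wrist");T=np.array(m["world_to_cam"]);Rt_=Rt(o)
    W=np.eye(4);W[:3,:3]=Rt_;W[:3,3]=o["tool_pos"]; return T@W,m
X,m=camtool();print(np.round(X,4)); print(np.round(-X[:3,:3].T@X[:3,3],1))
def pr(pt):
    return proj({"K":m["K"],"world_to_cam":X},pt)
def tool(p,rot,w):
    Rr=R.from_euler("xyz",rot).as_matrix();return Rr.T@(np.array(w)-p)
print("w4 U",pr(tool([502.66,224.54,72.98],[3.131,-1.216,1.583],[501.5,210,140])),"obs ~188,321")
print("w5 U",pr(tool([500.4,228.4,69.9],[-3.138,-1.218,1.569],[500.4,210,140])),"obs ~182,323")
```

```text
[[-1.400000e-03  1.000000e+00  1.200000e-03  1.636800e+00]
 [ 9.670000e-01  1.000000e-03  2.549000e-01 -2.500730e+01]
 [ 2.549000e-01  1.500000e-03 -9.670000e-01 -1.705817e+02]
 [ 0.000000e+00  0.000000e+00  0.000000e+00  1.000000e+00]]
[  67.7   -1.4 -158.6]
w4 U [176.67929974 326.30403344] obs ~188,321
w5 U [172.66994762 328.97171152] obs ~182,323
```

```bash
sed -i 's/-219.5,0/-219.8,0/' tgt.py
python3 - <<'E'
from tgt import *
plan(tgt(-17,105),Rp)
E
```

```text
turn [-0.14, -0.36, 0.26] shift [29.8, 1.9, 84.6] rows>= 2.2
```

Request:
send_rows(
  targets=[
    [[-0.1,-0.3,0.3,5,2,15,1],[-0.1,-0.3,0.3,12,2,34,1],[-0.1,-0.3,0.3,20,2,57,1],[-0.1,-0.3,0.3,27,2,76,1],[-0.1,-0.3,0.3,30,2,84,1]],
  ],
)

```text
time: 9.82
tool_pos: [538.2, -219.0, 84.8]
tcp_rot: [-3.139, 0.352, 0.034]
contact_force: [-0.3, 0.3, -3.4]
grip_width: 43.5
```

Request:
send_rows(
  targets=[
    [[0,0,0,0,0,0,1],[0,0,0,0,0,0,1],[0,0,0,0,0,0,1],[0,0,0,0,0,0,1]],
  ],
)

```text
time: 10.15
tool_pos: [540.3, -220.1, 88.9]
tcp_rot: [3.141, 0.346, 0.033]
contact_force: [0.1, 0.3, -4.3]
grip_width: 43.2
```

Run:
```python
from tgt import *
st();plan(tgt(-17,105),Rp);plan(tgt(-17,80),Rp)
im=capture("side");cv2.imwrite("pics/sd7.png",cv2.resize(im[240:380,220:380,::-1],None,fx=4.2,fy=4.2,interpolation=cv2.INTER_CUBIC))
im=capture("wrist");cv2.imwrite("pics/w7.png",im[:,:,::-1])
m=camera_model("wrist");Rz=R.from_euler("z",yaw).as_matrix()
print([np.round(proj(m,Rz@np.array(p)+O),1).tolist() for p in((-80,-45,12),(-80,45,12),(-25,-39,29))])
```

```text
{'time': 10.15, 'joint_positions': [-0.434, 0.769, 1.225, -0.155, 1.46, 1.145], 'tool_pos': [540.305, -220.143, 88.853], 'tcp_rot': [3.141, 0.346, 0.033], 'contact_force': [0.058, 0.257, -4.29], 'grip_width': 43.157}
turn [0.02, -0.16, -0.08] shift [-0.5, -0.7, 1.8] rows>= 0.0
turn [0.02, -0.16, -0.08] shift [8.0, -0.8, 25.3] rows>= 0.6
[[101.9, 242.0], [101.3, 410.4], [207.5, 259.3]]
```

View pics/sd7.png

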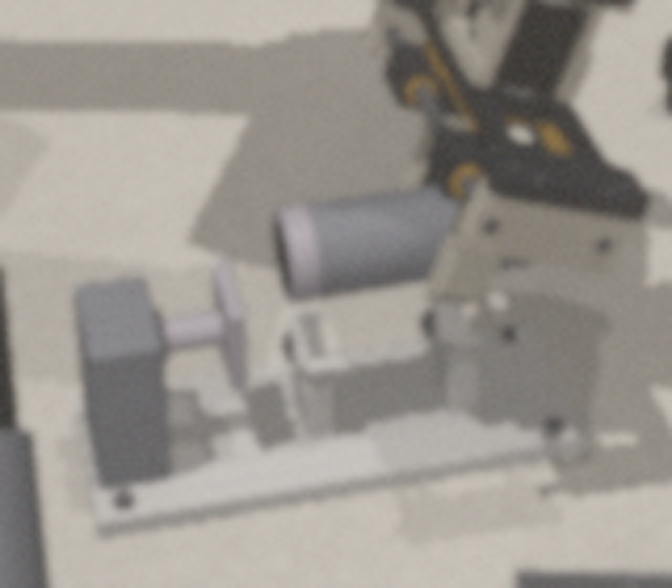

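View pics/w7.png

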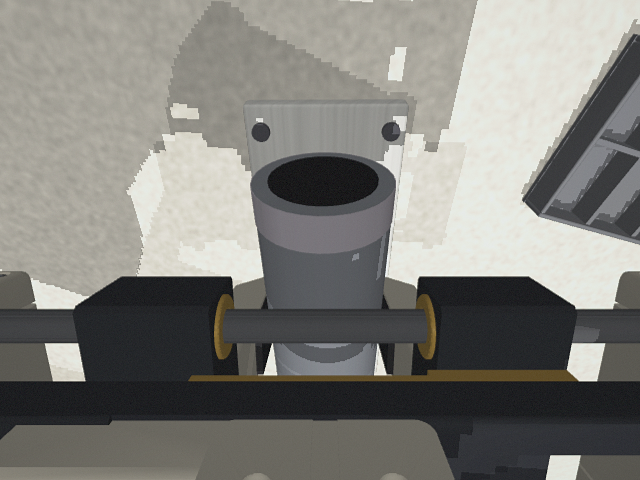

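Request:
send_rows(
  targets=[
    [[0,0,0,2,0,7,1],[0,0,0,5,0,15,1],[0,0,0,7,0,21,1],[0,0,0,8,0,24,1],[0,0,0,8,0,24,1]],
  ],
)

```text
time: 10.67
tool_pos: [537.9, -219.5, 60.5]
tcp_rot: [-3.14, 0.352, 0.034]
contact_force: [-0.7, 0.4, -4.2]
grip_width: 43.3
```

Request:
send_rows(
  targets=[
    [[0,0,0,0,0,0,1],[0,0,0,0,0,0,1],[0,0,0,0,0,0,1]],
  ],
)

```text
time: 10.92
tool_pos: [539.1, -219.9, 62.2]
tcp_rot: [-3.141, 0.348, 0.033]
contact_force: [-0.7, -1.0, -4.3]
grip_width: 43.4
```

```bash
cat > s.py <<'E'
from tgt import *
o=get_obs();T=Rt(o);g=np.array(o["tool_pos"])-18.8*T[:,2];Rz=R.from_euler("z",yaw).as_matrix()
print("t",round(o["time"],2),"grasp cradle",np.round(Rz.T@(g-O),1),"rot",np.round(o["tcp_rot"],3),"Fcr",np.round(Rz.T@np.array(o["contact_force"]),1),"Mcr",np.round(Rz.T@np.array(o["moment"]),2),"w",round(o["grip_width"],1))
E
python3 s.py
```

```text
t 10.92 grasp cradle [-16.9   0.4  79.9] rot [-3.141  0.348  0.033] Fcr [ 0.7  0.9 -4.3] Mcr [0.09 0.23 0.01] w 43.4
```

Now lowering in small steps while watching the force.

Request:
send_rows(
  targets=[
    [[0,0,0,0.5,0,1.5,1],[0,0,0,1,0,2.8,1],[0,0,0,1,0,2.8,1],[0,0,0,1,0,2.8,1]],
  ],
)

```text
time: 11.25
tool_pos: [538.9, -219.9, 59.0]
tcp_rot: [-3.141, 0.349, 0.033]
contact_force: [1.6, -0.4, -3.0]
grip_width: 43.2
```

```bash
python3 s.py
```

```text
t 11.25 grasp cradle [-16.7   0.5  76.7] rot [-3.141  0.349  0.033] Fcr [-1.6  0.5 -3. ] Mcr [0.25 0.35 0.07] w 43.2
```

Request:
send_rows(
  targets=[
    [[0,0,0,0.2,0,0.7,1],[0,0,0,0.4,0,1.2,1],[0,0,0,0.4,0,1.2,1],[0,0,0,0.4,0,1.2,1]],
  ],
)

```text
time: 11.58
tool_pos: [538.8, -219.9, 57.8]
tcp_rot: [-3.141, 0.349, 0.033]
contact_force: [0.2, -2.0, -2.4]
grip_width: 43.5
```

```bash
python3 s.py
```

```text
t 11.58 grasp cradle [-16.6   0.5  75.4] rot [-3.141  0.349  0.033] Fcr [-0.1  2.  -2.4] Mcr [0.28 0.24 0.12] w 43.5
```

Request:
send_rows(
  targets=[
    [[0,0,0,0.1,0.4,0.5,1],[0,0,0,0.3,0.7,1,1],[0,0,0,0.3,0.7,1,1],[0,0,0,0.3,0.7,1,1]],
  ],
)

```text
time: 11.92
tool_pos: [538.6, -220.3, 56.5]
tcp_rot: [-3.141, 0.349, 0.033]
contact_force: [0.9, -0.8, -3.1]
grip_width: 43.5
```

```bash
python3 s.py
```

```text
t 11.92 grasp cradle [-16.4   0.9  74.2] rot [-3.141  0.349  0.033] Fcr [-0.9  0.8 -3.1] Mcr [0.14 0.27 0.01] w 43.5
```

Request:
send_rows(
  targets=[
    [[0,0,0,0.1,0,0.5,1],[0,0,0,0.3,0,1,1],[0,0,0,0.3,0,1,1],[0,0,0,0.3,0,1,1]],
  ],
)

```text
time: 12.25
tool_pos: [538.6, -220.4, 55.5]
tcp_rot: [-3.141, 0.349, 0.033]
contact_force: [0.5, 0.1, -3.3]
grip_width: 43.2
```

```bash
python3 s.py
```

```text
t 12.25 grasp cradle [-16.4   1.   73.2] rot [-3.141  0.349  0.033] Fcr [-0.5 -0.1 -3.3] Mcr [ 0.03  0.17 -0.02] w 43.2
```

Request:
send_rows(
  targets=[
    [[0,0,0,0.1,0,0.5,1],[0,0,0,0.4,0,1,1],[0,0,0,0.4,0,1,1],[0,0,0,0.4,0,1,1]],
  ],
)

```text
time: 12.58
tool_pos: [538.7, -220.5, 54.5]
tcp_rot: [-3.141, 0.349, 0.033]
contact_force: [-0.1, -0.0, -2.6]
grip_width: 43.3
```

```bash
python3 s.py
```

```text
t 12.58 grasp cradle [-16.5   1.   72.2] rot [-3.141  0.349  0.033] Fcr [ 0.1  0.  -2.6] Mcr [0.08 0.25 0.05] w 43.3
```

Request:
send_rows(
  targets=[
    [[0,0,0,0.1,0,0.5,1],[0,0,0,0.4,0,1,1],[0,0,0,0.4,0,1,1],[0,0,0,0.4,0,1,1]],
  ],
)

```text
time: 12.92
tool_pos: [538.7, -220.6, 53.6]
tcp_rot: [-3.141, 0.349, 0.033]
contact_force: [-1.3, -0.7, -1.8]
grip_width: 43.5
```

```bash
python3 s.py;  python3 - <<'E'
from tgt import *
im=capture("side");cv2.imwrite("pics/sd8.png",cv2.resize(im[240:380,220:380,::-1],None,fx=4.2,fy=4.2,interpolation=cv2.INTER_CUBIC))
im=capture("wrist");cv2.imwrite("pics/w8.png",im[:,:,::-1])
im=capture("scene");cv2.imwrite("pics/sc8.png",cv2.resize(im[190:320,150:300,::-1],None,fx=4.5,fy=4.5,interpolation=cv2.INTER_CUBIC))
E
```

```text
t 12.92 grasp cradle [-16.5   1.2  71.3] rot [-3.141  0.349  0.033] Fcr [ 1.3  0.6 -1.8] Mcr [ 0.1   0.04 -0.01] w 43.5
```

View pics/sd8.png

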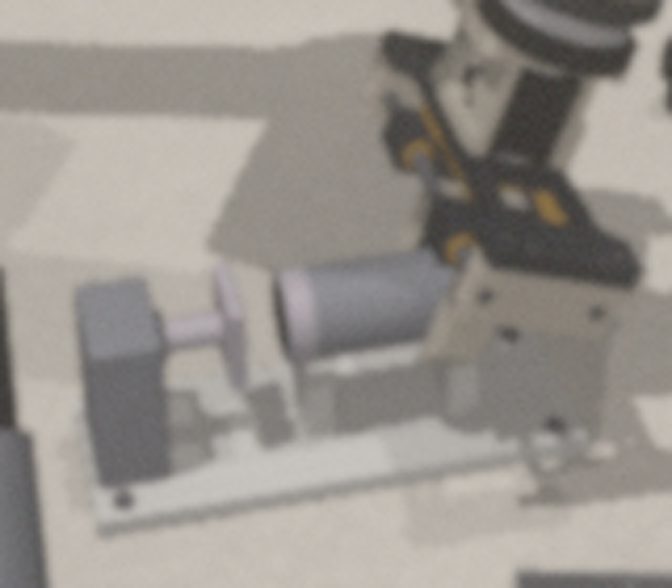

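View pics/sc8.png

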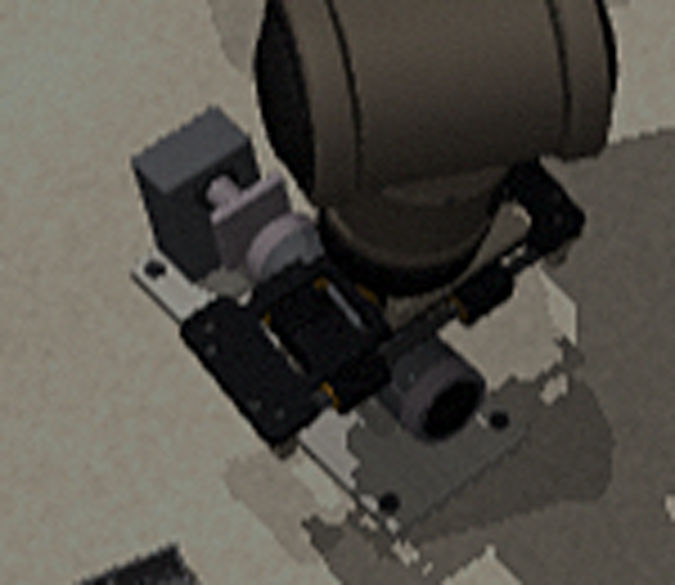

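View pics/w8.png

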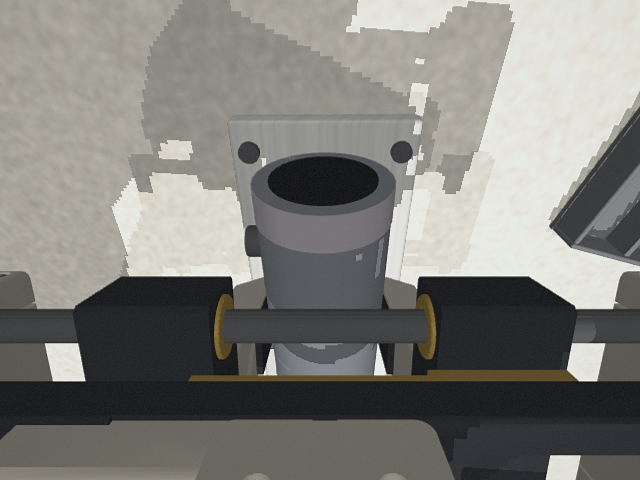

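Request:
send_rows(
  targets=[
    [[0,0,0,0.1,0,0.5,1],[0,0,0,0.4,0,1,1],[0,0,0,0.4,0,1,1],[0,0,0,0.4,0,1,1]],
  ],
)

```text
time: 13.4
tool_pos: [538.8, -220.7, 53.4]
tcp_rot: [3.141, 0.349, 0.033]
contact_force: [-0.8, -0.9, 4.5]
grip_width: 43.3
```

```bash
python3 s.py;python3 - <<'E'
from tgt import *
mv=camera_model("side");Rz=R.from_euler("z",yaw).as_matrix()
for z in (72,75,78): print(z,proj(mv,Rz@np.array([60,0,z])+O), proj(mv,Rz@np.array([60,0,z+22])+O))
print(proj(mv,Rz@np.array([80,0,97])+O),proj(mv,Rz@np.array([118,28,92])+O),proj(mv,Rz@np.array([-80,45,12])+O))
E
```

```text
t 13.4 grasp cradle [-16.6   1.3  71. ] rot [3.141 0.349 0.033] Fcr [0.9 0.9 4.5] Mcr [ 0.05 -0.44 -0.13] w 43.3
72 [316.46447109 287.00947753] [307.40160502 286.77020433]
75 [315.24061161 286.97716581] [306.14980963 286.73715507]
78 [314.01299806 286.94475498] [304.89413081 286.70400327]
[307.6936365  276.52448411] [321.71539185 259.34479419] [343.0934862  360.74629212]
```

Request:
send_rows(
  targets=[
    [[0,-0.2,0,0,0,0.1,1],[0,-0.3,0,0.1,0,0.3,1],[0,-0.3,0,0.1,0,0.3,1],[0,-0.3,0,0.1,0,0.3,1]],
  ],
)

```text
time: 13.73
tool_pos: [538.8, -220.8, 53.3]
tcp_rot: [3.141, 0.354, 0.033]
contact_force: [-2.7, -1.0, 7.2]
grip_width: 43.2
```

```bash
python3 s.py
```

```text
t 13.73 grasp cradle [-16.6   1.3  71. ] rot [3.141 0.354 0.033] Fcr [2.7 0.9 7.2] Mcr [-0.03 -0.65 -0.16] w 43.2
```

Request:
send_rows(
  targets=[
    [[0,-0.2,0,0,0,0,1],[0,-0.5,0,0,0,0,1],[0,-0.5,0,0,0,0,1],[0,-0.5,0,0,0,0,1]],
  ],
)

```text
time: 14.07
tool_pos: [538.7, -220.9, 53.3]
tcp_rot: [3.141, 0.363, 0.033]
contact_force: [-2.4, -1.4, 8.2]
grip_width: 43.1
```

```bash
python3 s.py
```

```text
t 14.07 grasp cradle [-16.7   1.4  70.9] rot [3.141 0.363 0.033] Fcr [2.4 1.4 8.2] Mcr [ 0.09 -0.68 -0.03] w 43.1
```

Request:
send_rows(
  targets=[
    [[0,0,0,-1.0,0,-0.1,1],[0,0,0,-3,0,0.6,1],[0,0,0,-6,0,1.9,1],[0,0,0,-10,0,3.4,1],[0,0,0,-14,0,4.9,1]],
  ],
)

```text
time: 14.48
tool_pos: [525.9, -221.4, 53.4]
tcp_rot: [3.14, 0.357, 0.033]
contact_force: [5.8, -0.3, 4.6]
grip_width: 43.2
```

```bash
python3 s.py;  python3 - <<'E'
from tgt import *
im=capture("side");cv2.imwrite("pics/sd9.png",cv2.resize(im[280:370,220:370,::-1],None,fx=5,fy=5,interpolation=cv2.INTER_CUBIC))
im=capture("scene");cv2.imwrite("pics/sc9.png",cv2.resize(im[200:300,160:280,::-1],None,fx=5.5,fy=5.5,interpolation=cv2.INTER_CUBIC))
E
python3 s.py
```

```text
t 14.48 grasp cradle [-3.9  1.5 71. ] rot [3.14  0.357 0.033] Fcr [-5.8  0.5  4.6] Mcr [ 0.19  0.74 -0.21] w 43.2
t 14.58 grasp cradle [-2.9  1.4 71. ] rot [3.141 0.36  0.033] Fcr [-3.2  1.1  6.1] Mcr [ 0.19  0.35 -0.18] w 43.4
```

View pics/sd9.png

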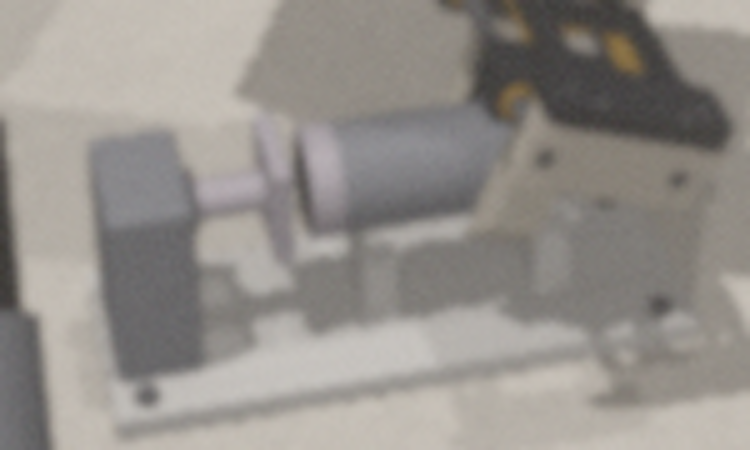

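View pics/sc9.png

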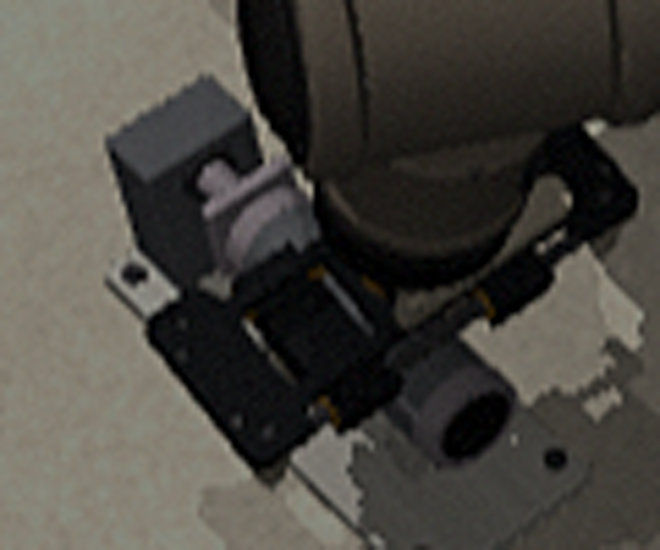

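Request:
send_rows(
  targets=[
    [[0,0,0,-1,0,0.4,1],[0,0,0,-2,0,0.7,1],[0,0,0,-3,0,1.1,1],[0,0,0,-4,0,1.5,1],[0,0,0,-4,0,1.5,1]],
  ],
)

```text
time: 15.0
tool_pos: [521.5, -221.5, 53.4]
tcp_rot: [3.14, 0.358, 0.033]
contact_force: [5.6, -1.1, 6.0]
grip_width: 43.2
```

```bash
python3 s.py
```

```text
t 15.0 grasp cradle [ 0.6  1.5 71. ] rot [3.14  0.358 0.033] Fcr [-5.6  1.3  6. ] Mcr [ 0.23  0.61 -0.2 ] w 43.2
```

Request:
send_rows(
  targets=[
    [[0,0,0,-1,0,0.4,1],[0,0,0,-2,0,0.7,1],[0,0,0,-3,0,1.1,1],[0,0,0,-4,0,1.5,1],[0,0,0,-4,0,1.5,1]],
  ],
)

```text
time: 15.42
tool_pos: [517.4, -221.7, 53.4]
tcp_rot: [3.14, 0.358, 0.033]
contact_force: [5.3, -0.5, 5.5]
grip_width: 43.5
```

```bash
python3 s.py
```

```text
t 15.42 grasp cradle [ 4.7  1.5 71. ] rot [3.14  0.358 0.033] Fcr [-5.3  0.7  5.5] Mcr [ 0.19  0.72 -0.2 ] w 43.5
```

Request:
send_rows(
  targets=[
    [[0,0,0,-1,0,0.4,1],[0,0,0,-2,0,0.7,1],[0,0,0,-3,0,1.1,1],[0,0,0,-4,0,1.5,1],[0,0,0,-4,0,1.5,1]],
  ],
)

```text
time: 15.83
tool_pos: [513.8, -221.8, 53.4]
tcp_rot: [3.14, 0.356, 0.033]
contact_force: [9.1, -0.4, 5.1]
grip_width: 43.3
```

```bash
python3 s.py;  python3 - <<'E'
from tgt import *
im=capture("scene");cv2.imwrite("pics/sc10.png",cv2.resize(im[200:300,160:280,::-1],None,fx=5.5,fy=5.5,interpolation=cv2.INTER_CUBIC))
E
```

```text
t 15.83 grasp cradle [ 8.3  1.5 71. ] rot [3.14  0.356 0.033] Fcr [-9.1  0.7  5.1] Mcr [ 0.13  1.01 -0.18] w 43.3
```

View pics/sc10.png

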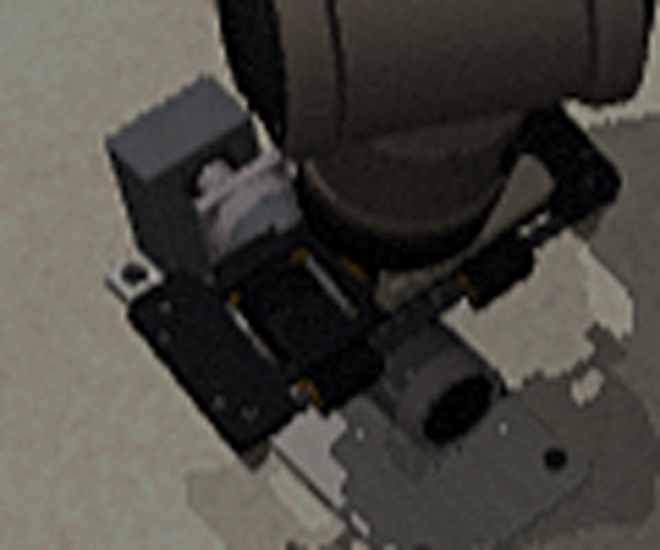

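Request:
send_rows(
  targets=[
    [[0,0,0,-1.1,0,0.2,1],[0,0,0,-2.1,0,0.5,1],[0,0,0,-3.1,0,0.8,1],[0,0,0,-4.4,0,1.3,1],[0,0,0,-4.4,0,1.3,1]],
  ],
)

```text
time: 16.3
tool_pos: [509.6, -222.0, 53.4]
tcp_rot: [3.14, 0.355, 0.033]
contact_force: [11.1, -0.4, 2.6]
grip_width: 43.6
```

```bash
python3 s.py
```

```text
t 16.3 grasp cradle [12.5  1.5 71. ] rot [3.14  0.355 0.033] Fcr [-11.1   0.8   2.6] Mcr [ 0.15  1.43 -0.14] w 43.6
```

Request:
send_rows(
  targets=[
    [[0,0,0,-1,0,0.4,1],[0,0,0,-2,0,0.7,1],[0,0,0,-3,0,1.1,1],[0,0,0,-3.4,0,1.2,1],[0,0,0,-3.4,0,1.2,1]],
  ],
)

```text
time: 16.72
tool_pos: [506.7, -222.1, 53.4]
tcp_rot: [3.14, 0.354, 0.033]
contact_force: [12.9, 0.3, 2.4]
grip_width: 43.6
```

```bash
python3 s.py;  python3 - <<'E'
from tgt import *
im=capture("scene");cv2.imwrite("pics/sc11.png",cv2.resize(im[200:300,160:280,::-1],None,fx=5.5,fy=5.5,interpolation=cv2.INTER_CUBIC))
im=capture("side");cv2.imwrite("pics/sd11.png",cv2.resize(im[280:370,220:370,::-1],None,fx=5,fy=5,interpolation=cv2.INTER_CUBIC))
im=capture("wrist");cv2.imwrite("pics/w11.png",im[:,:,::-1])
E
```

```text
t 16.72 grasp cradle [15.5  1.5 71. ] rot [3.14  0.354 0.033] Fcr [-12.9   0.2   2.4] Mcr [ 0.09  1.74 -0.27] w 43.6
```

View pics/sc11.png

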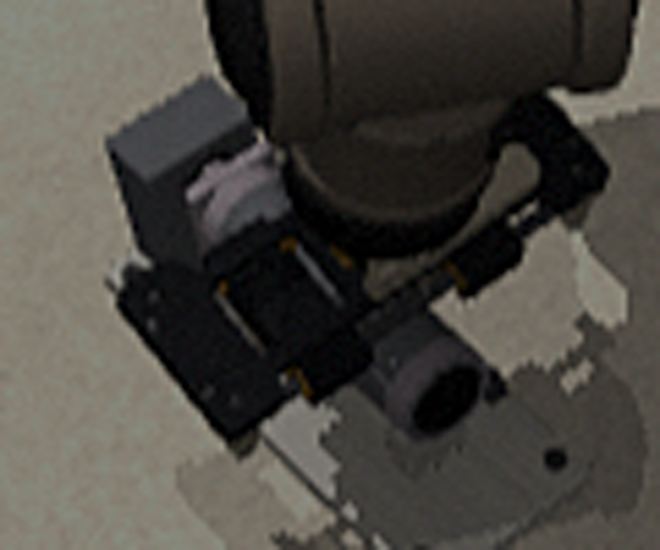

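View pics/sd11.png

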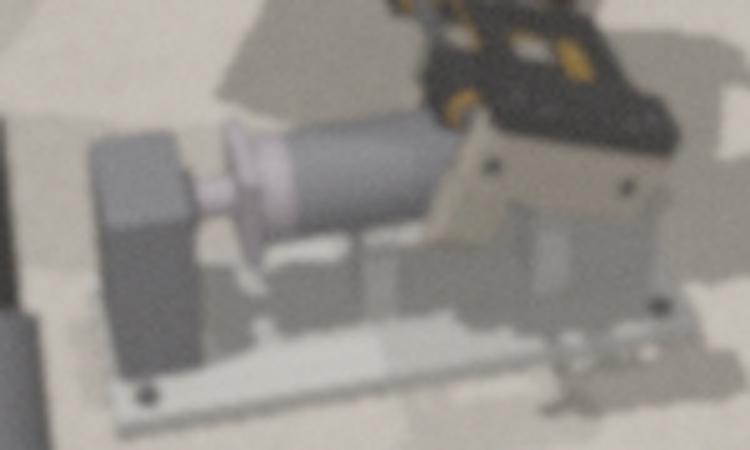

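View pics/w11.png

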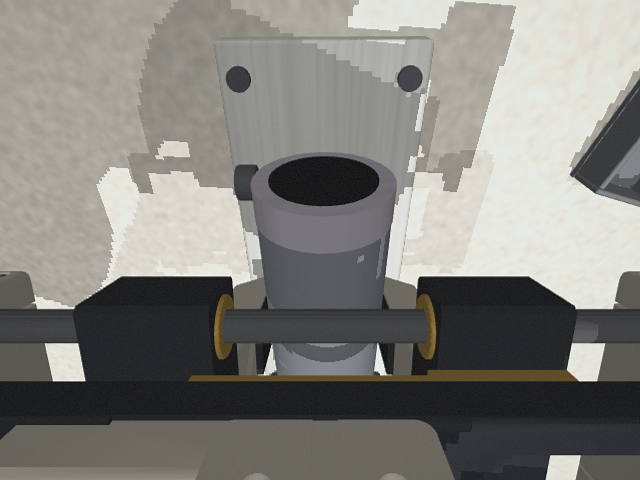

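```bash
python3 - <<'E'
from tgt import *
Rz=R.from_euler("z",yaw).as_matrix()
ims={}
for n in("scene","side"):
    m=camera_model(n); ims[n]=capture(n)[:,:,::-1]
    for c in (0,10,12,14,16): print(n,c,[np.round(proj(m,Rz@np.array(p)+O),2).tolist() for p in((80+c,22,97),(80+c,-22,97))])
b=cv2.imread("pics/scene1.png");a=ims["scene"]
f=lambda i:cv2.resize(i,None,fx=9,fy=9,interpolation=cv2.INTER_CUBIC)
cv2.imwrite("pics/cmp_s.png",np.clip(np.hstack([f(b[222:262,188:230]),f(a[222:262,188:230])])*1.8,0,255).astype(np.uint8))
b=cv2.imread("pics/side1.png");a=ims["side"]
cv2.imwrite("pics/cmp_v.png",np.vstack([f(b[298:338,240:300]),f(a[298:338,240:300])])[:600*2])
E
python3 s.py; python3 -c "
import cv2;i=cv2.imread('pics/cmp_v.png');print(i.shape);cv2.imwrite('pics/cmp_v.png',cv2.resize(i,None,fx=.83,fy=.83))"
```

```text
scene 0 [[238.71, 196.62], [228.54, 212.12]]
scene 10 [[236.27, 194.09], [226.17, 209.58]]
scene 12 [[235.79, 193.59], [225.7, 209.07]]
scene 14 [[235.3, 193.09], [225.23, 208.57]]
scene 16 [[234.82, 192.59], [224.76, 208.06]]
side 0 [[314.54, 278.74], [301.1, 274.4]]
side 10 [[315.35, 273.5], [301.85, 269.34]]
side 12 [[315.51, 272.45], [302.0, 268.33]]
side 14 [[315.67, 271.4], [302.15, 267.31]]
side 16 [[315.84, 270.34], [302.3, 266.3]]
t 16.97 grasp cradle [15.5  1.5 71. ] rot [3.14  0.354 0.033] Fcr [-11.7  -0.1   2.7] Mcr [ 0.08  1.69 -0.23] w 43.5
(720, 540, 3)
```

View pics/cmp_s.png

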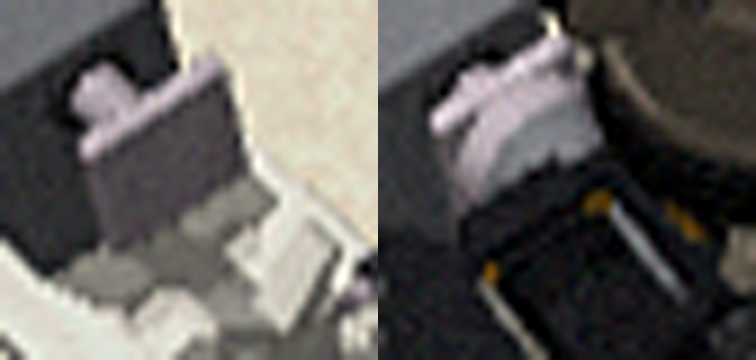

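View pics/cmp_v.png

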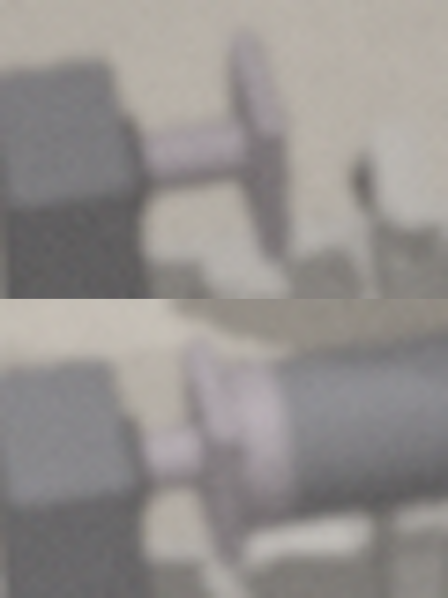

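Request:
send_rows(
  targets=[
    [[0,0,0,-0.9,0,0.3,1],[0,0,0,-1.8,0,0.7,1],[0,0,0,-2.7,0,1,1],[0,0,0,-2.7,0,1,1],[0,0,0,-2.7,0,1,1]],
  ],
)

```text
time: 17.38
tool_pos: [504.2, -222.2, 53.4]
tcp_rot: [3.14, 0.353, 0.033]
contact_force: [13.8, -0.7, 2.4]
grip_width: 43.0
```

Request:
send_rows(
  targets=[
    [[0,0,0,0,0,0,1],[0,0,0,0,0,0,1],[0,0,0,0,0,0,1],[0,0,0,0,0,0,1],[0,0,0,0,0,0,1]],
  ],
)

```text
time: 17.8
tool_pos: [504.2, -222.2, 53.4]
tcp_rot: [3.14, 0.353, 0.033]
contact_force: [14.0, -0.1, 1.3]
grip_width: 43.2
```

```bash
python3 s.py;  python3 - <<'E'
from tgt import *
im=capture("side");a=im[:,:,::-1]
f=lambda i:cv2.resize(i,None,fx=7.47,fy=7.47,interpolation=cv2.INTER_CUBIC)
cv2.imwrite("pics/cmp_v2.png",np.vstack([f(cv2.imread("pics/side1.png")[298:338,240:300]),f(a[298:338,240:300])]))
im=capture("wrist");cv2.imwrite("pics/w12.png",im[:,:,::-1])
im=capture("scene");cv2.imwrite("pics/sc12.png",im[:,:,::-1])
E
python3 s.py
```

```text
t 17.8 grasp cradle [18.   1.5 71.1] rot [3.14  0.353 0.033] Fcr [-14.    0.5   1.3] Mcr [ 0.13  1.93 -0.27] w 43.2
t 17.95 grasp cradle [18.   1.5 71. ] rot [3.14  0.353 0.033] Fcr [-12.9  -0.2   1.5] Mcr [ 0.13  1.89 -0.26] w 43.2
```

View pics/cmp_v2.png

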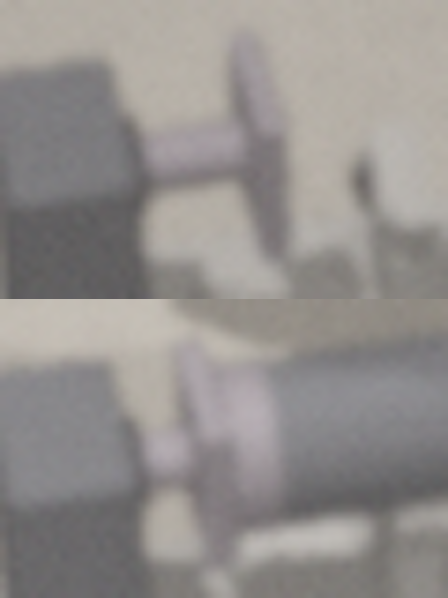

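View pics/w12.png

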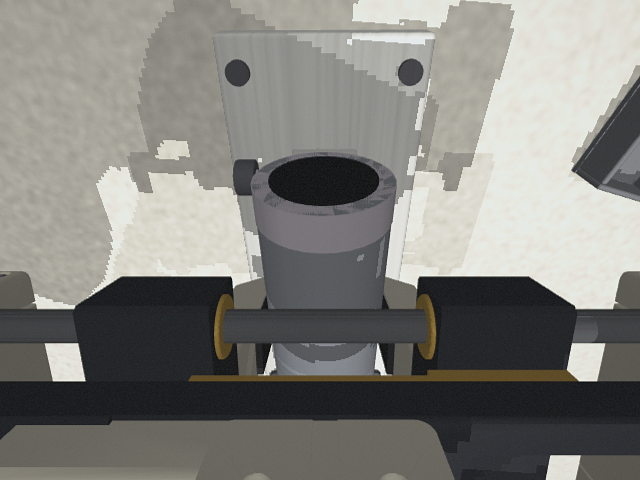

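View pics/sc12.png

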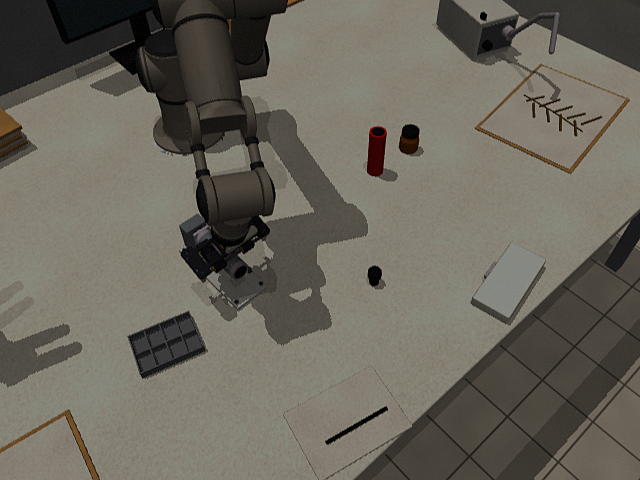

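Run:
```python
import cv2,numpy as np
r=cv2.cvtColor(cv2.imread("pics/w7.png"),cv2.COLOR_BGR2GRAY)
t=r[172:205,262:384] # dark ellipse
for n in("wrist6","w8","w11","w12"):
    i=cv2.cvtColor(cv2.imread(f"pics/{n}.png"),cv2.COLOR_BGR2GRAY)
    def cen(g): 
        m=(g[150:215,255:395]<45).astype(np.uint8); n_,l,s,c=cv2.connectedComponentsWithStats(m); k=1+np.argmax(s[1:,4]); return c[k]+[255,150],s[k,4]
    print(n,cen(i),cen(r))
```

```text
wrist6 (array([322.67843866, 180.94539963]), np.int32(4304)) (array([322.63236994, 180.91861272]), np.int32(4325))
w8 (array([322.74372093, 180.78162791]), np.int32(4300)) (array([322.63236994, 180.91861272]), np.int32(4325))
w11 (array([323.29182156, 180.82899628]), np.int32(4304)) (array([322.63236994, 180.91861272]), np.int32(4325))
w12 (array([323.24912932, 180.75017414]), np.int32(4307)) (array([322.63236994, 180.91861272]), np.int32(4325))
```

Request:
send_rows(
  targets=[
    [[0,0,0,0.1,0,0.2,1],[0,0,0,0.1,0,0.5,1],[0,0,0,0.1,0,0.5,1],[0,0,0,0.1,0,0.5,1],[0,0,0,0.1,0,0.5,1]],
  ],
)

```text
time: 18.37
tool_pos: [504.2, -222.2, 53.4]
tcp_rot: [3.139, 0.353, 0.033]
contact_force: [13.0, 0.0, 4.3]
grip_width: 43.4
```

```bash
python3 s.py; python3 -c "
from plant import capture
capture('side')"; python3 s.py
```

```text
t 18.37 grasp cradle [18.   1.5 71. ] rot [3.139 0.353 0.033] Fcr [-13.    0.4   4.3] Mcr [ 0.06  1.77 -0.3 ] w 43.4
t 18.42 grasp cradle [18.   1.5 71. ] rot [3.139 0.353 0.033] Fcr [-13.3   0.4   4.9] Mcr [ 0.04  1.79 -0.31] w 43.4
```

```bash
python3 -c "
from plant import close_job
print(close_job())"; python3 s.py
```

```text
the job is handed in; nothing more can be done
None
the job is handed in; nothing more can be done
```

The tube is lying in both V saddles with the plate pushed in about 14 mm. I handed the job in at 18.4 s with the arm still gripping and pushing. The job gives no verdict, so the outcome rests on my own checks.

**What I did:** I gripped the upright grey tube from the side and turned it level over the cradle. I set it down about 20 mm short of the plate, then slid it along the saddles against the plate.

**Last checks:**
- **Push:** the wrist force along the cradle was steady at about 13 N, which includes roughly 2 N of saddle friction, and the pose was not moving.
- **Plate travel:** about 14.3 mm from the arm position and force. The side picture, taken just before a final 0.5 mm press down, gave about 13.3 mm, within its 1–2 mm accuracy. Both are well short of 28 mm.
- **Grip:** the wrist pictures showed no slip of the tube in the jaws.
- **Seating:** the downward press was about 4–5 N. I inferred from tilt and height readings that both saddles touch, but a gap of 0.1–0.2 mm at one of them can't be ruled out.
- **Bystanders:** the eyepiece, jar, slide tray and red look-alike were where they started in the last scene picture.

**Disagreements:**
- **Cradle direction:** the text says its x axis runs roughly along world +y. All three cameras showed it running along about world −x (yaw 3.18 rad), so I worked from the images.
- **Cradle position:** the cameras differed by about 2–5 mm, so I used the wrist camera and contact forces for the final alignment.
- **Seated height:** the grasp point read 71 mm rather than 75 mm. I put this down to the tube sitting about 4 mm off the grasp point in the jaws.

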